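# File the proof-test nuts in flip-cap tubes and stamp the batch

### The arm

A 6-joint arm with a two-finger parallel gripper is mounted at the origin on the work surface. World frame = base frame: x ahead of the robot, y to its left, z up, the work surface at z = 0. Lengths are in mm, angles in rad, forces in N, time in s.
With the tool pointing down it reaches from about 250 to 775 mm from the base axis. Payload 8.9 kg.
Tool frame: the origin (TCP) lies midway between the tips of the shut fingers; the grasp point (between the pads) lies 19 mm behind it; z points along the fingers, y is the line along which they close (so a half turn about z gives the same grasp; the last joint's range is limited). The gripper opens to 85 mm and grips with 20 to 120 N. Pads are 22 mm wide; open, the fingers measure 114 mm over their backs; the gripper's body (76 mm by 85 mm) begins 54 mm behind the grasp point. The pads swing forward as they close: fully open they stand 13 mm farther back than shut.
Start: joints at [-1.393, 0.291, -0.153, 1.127, 0, 1.431], TCP at [163.553, -498.873, 231.305] pointing down, gripper open.
Joint ranges: [-2.52, 2.52], [-0.91, 1.74], [-1.3, 1.37], [-1.96, 2.02], [-1.52, 1.47], [-3.14, 3.14]. Speed limits (rad/s): [2.22, 2.22, 2.79, 3.14, 3.14, 3.14].

### API

Orientations are given as a unit quaternion [w, x, y, z].
In Python, from workcell import manip, imaging gives the robot as it stands.
- The arm moves only by the shell command python3 -m handwheel 'ROWS' [FORCE]. ROWS is JSON, a list of rows, each a list of 5 numbers: the shift along the tool's x, y, z in cm, then the turn about the tool's z in degrees, then the opening, from -1 (shut) to 1 (fully open). A call has exactly 8 rows; each row is the pose to reach, as a shift and turn from the pose commanded when the call began, along the tool's axes at that moment; what a row does not reach only later rows make up. A row lasts 1/8 s, in which the tool goes at most 62.5 mm and 10.7 degrees, less where a joint would pass 70% of its speed; a pose out of reach is approached as far as the arm can. A call with a gripper value outside its range is refused whole. The fingers move at their own pace and stop on an object; FORCE is the grip in N (left out, the last holds). Time passes only in rows, so rows that repeat a pose let the fingers close, or fill a call up. It gives the time, the measured TCP pose, the force, the opening and the grip force at its end, in the units of the state.
- manip.get_state(): the state, without advancing time (a new reading comes with each control period).
- imaging.read_camera(name): name is "scene" or "top" or "wrist"; returns the picture (420x560x3 uint8, red, green, blue); there is no depth.
- imaging.camera_info(name): a dict with "fx", "fy", "cx", "cy" (pixels), "k1" (the pictures are not rectified: a ray, as slopes to the right and down, at radius r is drawn at 1 + k1 r^2 times it, then the intrinsics apply), "position" and "attitude" of the camera in the world. Camera axes: x right, y up, looking along -z (the intrinsics and any distortion apply to the point x, -y, -z); pixel columns grow to the right and rows downward; lengths in mm; the calibration is good to about 2 mm. A picture is of the moment at which its call begins: read the wrist's pose just before it. camera_info takes no time and is no camera call; for the wrist camera it gives the pose at the moment of the call.
- manip.hand_in(): hands the job in; it is judged then, once.
The state is a dict: "t": time; "qpos": joint angles; "joint_vel": joint speeds; "joint_torque": joint torques, N m; "tcp_pos": TCP position; "ee_rot": TCP orientation; "wrist_force": force on the tool from outside, world axes, zero at the start; "torque": the same for the moment, N m; "opening": finger opening in mm; "grip_force": force on a finger pad.
Only numpy, scipy, OpenCV 4.12 (cv2) and the standard library are available. Lean on these libraries where they do the work, as an engineer would, in place of code of your own. Each camera call takes 0.05 s, during which the arm holds its last target. There are 200 camera calls.

### The job

File the three or four loose tall hex nuts that lie on the bench: flick open the flip caps of as many tubes in the rack as you need, drop one nut in each, and leave all four caps pressed fully shut, that of an empty tube too. When every nut is filed and all caps are shut, stamp the batch tag: take the mallet by its handle and drive the sprung stamp right down with its head (do not press the stamp with the gripper), then stand the mallet back upright on its mat, and leave the other things on the bench where they are.

Things in the scene. Friction and masses are not known exactly. Their poses are not given: they have to be found in the camera images.
- tube1: clear sample tube, 37 mm outside, 32 mm bore, rim 75 mm up, floor 4 mm, clamped upright in the rack in a row of four 70 mm apart. Origin: centre of its underside, 8 mm above the bench; z up, -x to the rack's front. White flip cap hinged along y through (21, 0, 77) mm. Shut, the cap is a 39 mm disc over the mouth, 75 to 82 mm up, with a thumb tab in front (see cap1)
- cap1 (a joint): flip cap of tube1, rad: 0 shut, grows as the tab swings up and back; 1.57 upright, 2.2 stop; from 1.5 the mouth is clear. A stiff hinge (0.05 N m) keeps it where left: it must be pressed shut. Tab: block 22 mm long (x), 10 wide (y), 14 tall; with the cap shut its centre is at (-28, 0, 82) mm in the tube's frame (49 mm before the hinge, 5 above), its top 89 mm up
- tube2: clear sample tube, 37 mm outside, 32 mm bore, rim 75 mm up, floor 4 mm, clamped upright in the rack in a row of four 70 mm apart. Origin: centre of its underside, 8 mm above the bench; z up, -x to the rack's front. White flip cap hinged along y through (21, 0, 77) mm. Shut, the cap is a 39 mm disc over the mouth, 75 to 82 mm up, with a thumb tab in front (see cap2)
- cap2 (a joint): flip cap of tube2, rad: 0 shut, grows as the tab swings up and back; 1.57 upright, 2.2 stop; from 1.5 the mouth is clear. A stiff hinge (0.05 N m) keeps it where left: it must be pressed shut. Tab: block 22 mm long (x), 10 wide (y), 14 tall; with the cap shut its centre is at (-28, 0, 82) mm in the tube's frame (49 mm before the hinge, 5 above), its top 89 mm up
- tube3: clear sample tube, 37 mm outside, 32 mm bore, rim 75 mm up, floor 4 mm, clamped upright in the rack in a row of four 70 mm apart. Origin: centre of its underside, 8 mm above the bench; z up, -x to the rack's front. White flip cap hinged along y through (21, 0, 77) mm. Shut, the cap is a 39 mm disc over the mouth, 75 to 82 mm up, with a thumb tab in front (see cap3)
- cap3 (a joint): flip cap of tube3, rad: 0 shut, grows as the tab swings up and back; 1.57 upright, 2.2 stop; from 1.5 the mouth is clear. A stiff hinge (0.05 N m) keeps it where left: it must be pressed shut. Tab: block 22 mm long (x), 10 wide (y), 14 tall; with the cap shut its centre is at (-28, 0, 82) mm in the tube's frame (49 mm before the hinge, 5 above), its top 89 mm up
- tube4: clear sample tube, 37 mm outside, 32 mm bore, rim 75 mm up, floor 4 mm, clamped upright in the rack in a row of four 70 mm apart. Origin: centre of its underside, 8 mm above the bench; z up, -x to the rack's front. White flip cap hinged along y through (21, 0, 77) mm. Shut, the cap is a 39 mm disc over the mouth, 75 to 82 mm up, with a thumb tab in front (see cap4)
- cap4 (a joint): flip cap of tube4, rad: 0 shut, grows as the tab swings up and back; 1.57 upright, 2.2 stop; from 1.5 the mouth is clear. A stiff hinge (0.05 N m) keeps it where left: it must be pressed shut. Tab: block 22 mm long (x), 10 wide (y), 14 tall; with the cap shut its centre is at (-28, 0, 82) mm in the tube's frame (49 mm before the hinge, 5 above), its top 89 mm up
- nut1: tall plain steel hex nut, 18 mm across flats, 18 mm high, 30 g, lying flat on the bench off the rack's left end (+y); flats face its own x axis and every 60 degrees from it. Origin: centre of its underside. May be absent
- nut2: tall plain steel hex nut, 18 mm across flats, 18 mm high, 30 g, lying flat on the bench off the rack's left end (+y); flats face its own x axis and every 60 degrees from it. Origin: centre of its underside. May be absent
- nut3: tall plain steel hex nut, 18 mm across flats, 18 mm high, 30 g, lying flat on the bench off the rack's left end (+y); flats face its own x axis and every 60 degrees from it. Origin: centre of its underside. May be absent
- nut4: tall plain steel hex nut, 18 mm across flats, 18 mm high, 30 g, lying flat on the bench off the rack's left end (+y); flats face its own x axis and every 60 degrees from it. Origin: centre of its underside. May be absent
- rack: aluminium tube rack, 70 x 300 mm, 34 mm high, fixed; its y runs along the row of tubes, its -x is its front. Origin: centre of its underside
- stamp (a joint): travel of the sprung steel stamp in the grey stamping block (block 64 mm square at the foot, 54 mm high, fixed): 0 up, 0.012 m fully down. It takes about 1 N to start it and 4 N to drive it right down, and it springs back up
- stamp_top (a point): centre of the stamp's flat striking head, 26 mm across, facing up, 90 mm above the bench when up; moves down with the stamp
- mallet: small soft-faced mallet, 0.22 kg (may vary), balance point 12 mm from the head's axis towards the handle, standing on one face of its head on the mat. Head: upright cylinder 44 mm across, 60 mm tall; handle level, along the mallet's -x from 17 to 127 mm from the head's axis, 18 mm wide, 24 mm tall, its centre line 30 mm above the lower face. Origin: centre of the lower face of the head
- mat_top (a point): centre of the top of the mallet's black rubber mat, 140 mm square, 3 mm thick, fixed; its x and y run along the mat's edges
- bolt: hex bolt standing on its head near the nuts, 18 mm across flats, 49 mm tall with a 12 mm shank upward; not part of the job
- ring_gauge: steel ring gauge, 52 mm across, 14 mm high, lying flat; not part of the job
- beaker: glass beaker, 66 mm across, 85 mm tall; not part of the job
- oil_bottle: grey bottle, 52 mm across, 130 mm tall; not part of the job
- weight: steel test weight with a knob, 44 mm across, 56 mm tall; not part of the job
- wrench: wrench lying beyond the rack; not part of the job
There are look-alikes about, which are no part of the job. What is shaped like the mallet but purple or red is not meant.

How it is judged:
By the outcome, as a careful person would: the job done as asked, in the order asked, and still so for the second after the job is handed in, with the robot touching nothing.
Of nut1, nut2, nut3, nut4 only 3 to 4 are there at a start; the rules pass over those that are not, and their reading is None.
At some moment in a run one of nut1, nut2, nut3, nut4 may be knocked a few centimetres aside while the robot is not near it.
It also fails if it takes over 210 s, if anything falls off the work surface, if the arm or the gripper's body presses on something with over 40 N, if the wrist force passes 120 N, or if a joint passes its speed limit or range.

## Working session

There is one attempt and no reset: what is moved stays moved. The work goes in short steps, Python scripts to look and compute and a shell command to move; the robot and the scene stay as the last step left them, time stands still between calls to the robot, and variables do not carry over. Pictures are saved under pics/ and viewed, at most 14 in all, crops included, and the job is handed in when it is done.

```bash
mkdir -p pics; ls; python3 - <<'E'
from workcell import manip, imaging
import cv2
print(manip.get_state())
for n in ("scene","top","wrist"):
    print(n,imaging.camera_info(n)); cv2.imwrite(f"pics/{n}0.png",imaging.read_camera(n)[:,:,::-1])
E
```

```text
pics
{'t': 0.0, 'qpos': array([-1.39325959e+00,  2.91295540e-01, -1.54146001e-01,  1.12674743e+00,
        6.69145431e-06,  1.43150796e+00]), 'joint_vel': array([ 0.0017997 ,  0.00032911,  0.00065162,  0.00098127, -0.0005036 ,
        0.00104833]), 'joint_torque': array([-2.08809448e-03, -5.37142968e+01,  3.31369364e+01,  1.59295520e-02,
       -3.26599875e-04, -2.73369909e-05]), 'tcp_pos': array([ 163.49185545, -498.39807866,  230.71706884]), 'ee_rot': array([-6.96257813e-04,  9.87478710e-01,  1.57750791e-01, -9.97064940e-06]), 'wrist_force': array([ 1.08574035,  0.01636506, -0.07433684]), 'torque': array([-0.02274714, -0.0085149 ,  0.02414497]), 'grip_force': 0.0, 'opening': 85.02192927851526}
scene {'fx': 429.4950844764922, 'fy': 429.4950844764922, 'cx': 277.9524204829377, 'cy': 203.60211852671821, 'k1': -0.06984877865876647, 'position': array([1600.98130617,  157.6859194 ,  854.38844549]), 'attitude': array([0.56283665, 0.27494599, 0.35999159, 0.691394  ])}
top {'fx': 390.94549138701655, 'fy': 390.94549138701655, 'cx': 275.41687701923917, 'cy': 206.39201419026725, 'k1': -0.10004490796354078, 'position': array([ 488.74200882, -109.44945962, 1142.14199712]), 'attitude': array([-0.69704585, -0.02091432,  0.01979404,  0.71644809])}
wrist {'fx': 372.6884901584794, 'fy': 372.6884901584794, 'cx': 275.6509094022712, 'cy': 204.976243057378, 'k1': -0.08647537566599608, 'position': array([ 238.58449533, -473.03605081,  372.46128268]), 'attitude': array([ 0.80004435, -0.12658972,  0.0922192 , -0.57913703])}
```

View pics/top0.png

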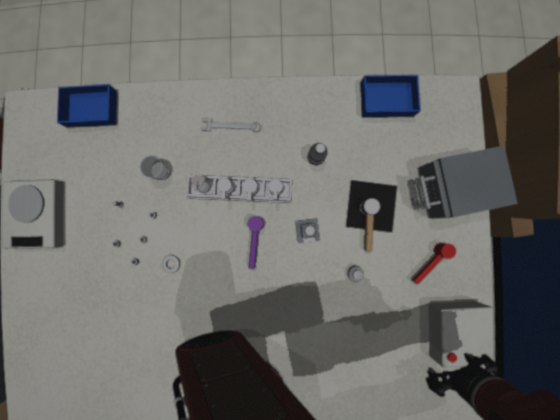

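View pics/scene0.png

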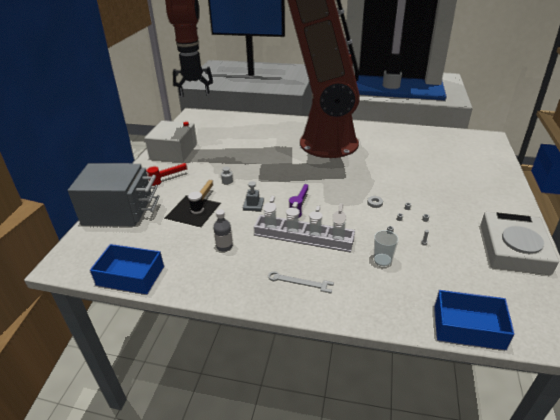

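The top view shows the rack at (188–292, 190), five small items at (119,204), (153,214), (117,243), (144,239), (136,261), the ring at (171,263), the stamp at (308,231), the mallet head at (372,206), and look-alikes in purple and red. The scene view matches it. I'll zoom in on these.

```bash
cat > h.py <<'E'
import numpy as np, cv2
from scipy.spatial.transform import Rotation as R
from workcell import manip, imaging
def rot(q): return R.from_quat(np.roll(q,-1))
def ray(c,u,v):
    d=np.array([(u-c["cx"])/c["fx"],(v-c["cy"])/c["fy"]]); s=d.copy()
    for _ in range(20): s=d/(1+c["k1"]*(s@s))
    return np.array(c["position"]), rot(c["attitude"]).apply([s[0],-s[1],-1])
def plane(c,u,v,z):
    p,d=ray(c,u,v); return p+d*(z-p[2])/d[2]
def proj(c,P):
    x=rot(c["attitude"]).inv().apply(np.array(P,float)-c["position"]); s=np.array([x[0],-x[1]])/-x[2]
    s=s*(1+c["k1"]*(s@s)); return c["fx"]*s[0]+c["cx"],c["fy"]*s[1]+c["cy"]
def cross(c1,p1,c2,p2):
    a,d=ray(c1,*p1); b,e=ray(c2,*p2); t=np.linalg.lstsq(np.c_[d,-e],b-a,rcond=None)[0]
    return (a+d*t[0]+b+e*t[1])/2, np.linalg.norm(a+d*t[0]-b-e*t[1])
def yaw(s): # world angle of the tool's x axis, deg
    x=rot(s["ee_rot"]).apply([1,0,0]); return np.degrees(np.arctan2(x[1],x[0]))
def go(P,a=None): # row to bring TCP to P (mm) with tool x at world angle a
    s=manip.get_state(); d=rot(s["ee_rot"]).inv().apply(np.array(P,float)-s["tcp_pos"])/10
    t=0 if a is None else -(a-yaw(s))
    return np.round(d,2), round((t+90)%180-90,1)
E
python3 - <<'E'
from h import *
c=imaging.camera_info("top")
im=cv2.imread("pics/top0.png")
a=cv2.resize(im[150:290,90:220],None,fx=3,fy=3,interpolation=2); b=cv2.resize(im[150:290,180:310],None,fx=3,fy=3,interpolation=2)
cv2.imwrite("pics/crop1.png",np.hstack([a,b]))
for n,u,v,z in [("n",119,204,18),("n",153,214,18),("n",117,243,18),("n",144,239,18),("n",136,261,18),("stamp",308,231,90),("mal",372,206,63),("handle end",369.5,249,40),("rackL",188,190,34),("rackR",292,191,34),("tube4",276,187,90),("purple",256,224,60),("ring",171,263,14),("beaker",155,166,85),("weight",356,272,56),("bottle",318,152,130)]:
    print(n,plane(c,u,v,z).round())
print(yaw(manip.get_state()))
E
```

```text
n [573. 350.  18.]
n [541. 248.  18.]
n [459. 357.  18.]
n [469. 276.  18.]
n [406. 300.  18.]
stamp [ 481. -194.   90.]
mal [ 545. -377.   63.]
handle end [ 424. -371.   40.]
rackL [607. 140.  34.]
rackR [ 595. -157.   34.]
tube4 [ 602. -112.   90.]
purple [504. -54.  60.]
ring [398. 198.  14.]
beaker [670. 220.  85.]
weight [ 363. -327.   56.]
bottle [ 687. -224.  130.]
18.15120092814624
```

View pics/crop1.png

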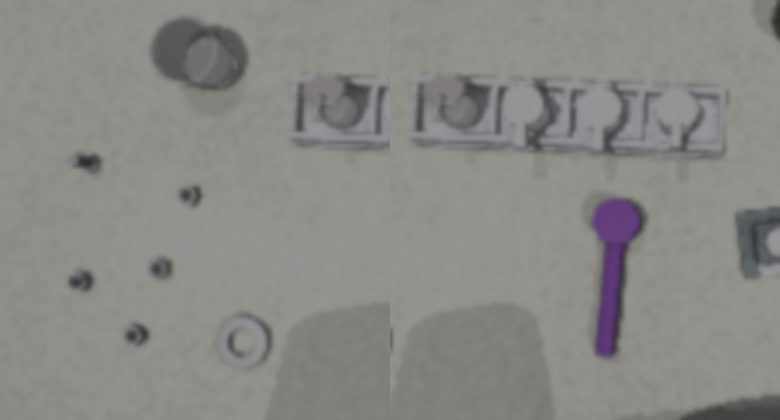

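The zoom shows four hex nuts and the bolt (long shape, upper left). The leftmost tube's cap is already swung open and the other three are shut. All four tubes will be needed. Next I move the wrist camera over the rack.

```bash
python3 - <<'E'
from h import *
print(go([470,0,260],-2.3))
c=imaging.camera_info("wrist"); r=rot(manip.get_state()["ee_rot"])
print(r.inv().apply(rot(c["attitude"]).apply([0,0,-1])), r.inv().apply(c["position"]-manip.get_state()["tcp_pos"]))
E
```

```text
(array([ 44.66, -37.83,  -2.87]), np.float64(20.5))
[-3.09484718e-01  3.37932826e-04  9.50904356e-01] [  79.32844673   -0.97270773 -141.630937  ]
```

```bash
python3 -m handwheel '[[6,-5,-1,10,0.0],[12,-10,-2,20,0.0],[18,-15,-2.8,20.5,0.0],[24,-20,-2.8,20.5,0.0],[28,-24,-2.8,20.5,0.0],[32,-27,-2.8,20.5,0.0],[36,-31,-2.8,20.5,0.0],[38,-32,-2.8,20.5,0.0]]' 30; python3 -c "
from h import *
print(go([450,10,260],-2.3))"
```

```text
t: 1.15
tcp_pos: [425.5, -74.4, 259.5]
ee_rot: [0.0, 1.0, -0.02, 0.0]
wrist_force: [0.8, -2.1, 0.3]
opening: 43.0
grip_force: 0.0
(array([ 2.1 , -8.53, -0.05]), np.float64(-0.0))
```

```bash
python3 -m handwheel '[[1,-4,0,0,0.0],[2,-8,0,0,0.0],[2,-8.5,0,0,0.0],[2,-8.5,0,0,0.0],[2,-8.5,0,0,0.0],[2,-8.5,0,0,0.0],[2,-8.5,0,0,0.0],[2,-8.5,0,0,0.0]]'; python3 -c "
from h import *
import json
c=imaging.camera_info('wrist'); im=imaging.read_camera('wrist')
np.save('w1.npy',c,allow_pickle=True)
cv2.imwrite('pics/w1.png',im[:,:,::-1]); print(c['position'],manip.get_state()['tcp_pos'])"
```

```text
t: 2.15
tcp_pos: [448.4, 7.4, 259.3]
ee_rot: [-0.0, 1.0, -0.021, 0.0]
wrist_force: [-0.0, 0.2, 0.1]
opening: 42.9
grip_force: 0.0
[527.33551861   5.09730999 400.9879155 ] [448.40070281   7.49175582 259.32578287]
```

View pics/w1.png

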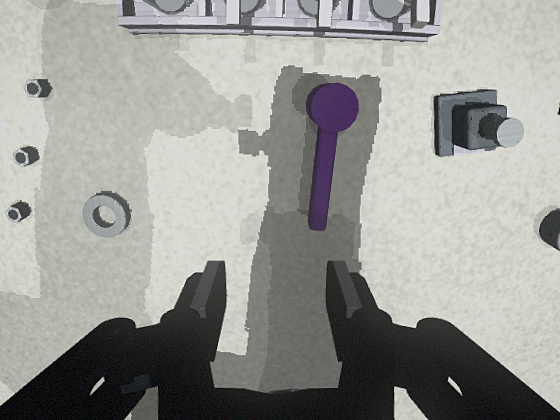

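The rack is at the top edge of this view (y<40), the stamp head at (510,132), the nuts at the left edge, and the purple look-alike in the middle. I need to move 10 cm further forward.

```bash
python3 -m handwheel '[[4,0,0,0,0],[8,0,0,0,0],[10.5,0,0,0,0],[10.5,0,0,0,0],[10.5,0,0,0,0],[10.5,0,0,0,0],[10.5,0,0,0,0],[10.5,0,0,0,0]]'; python3 -c "
from h import *
c=imaging.camera_info('wrist'); im=imaging.read_camera('wrist')
np.save('w2.npy',c,allow_pickle=True)
cv2.imwrite('pics/w2.png',im[:,:,::-1]); print(c['position'],manip.get_state()['tcp_pos'])
c1=np.load('w1.npy',allow_pickle=True).item(); print('stamp',plane(c1,510,132,90))"
```

```text
t: 3.2
tcp_pos: [553.1, 3.4, 259.6]
ee_rot: [0.0, 1.0, -0.021, 0.0]
wrist_force: [-0.1, -0.7, 0.4]
opening: 42.8
grip_force: 0.0
[632.02012227   1.14720513 401.23662102] [553.19039538   3.39919378 259.53148872]
stamp [ 483.79856441 -194.58887624   90.        ]
```

View pics/w2.png

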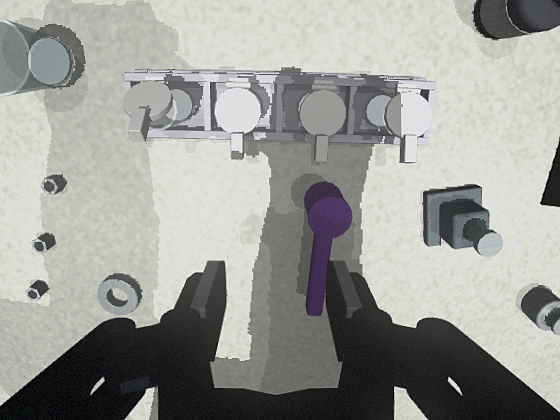

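The three shut caps are at (237,110), (322,110), (408,115), each with its tab below. The leftmost cap at (150,102) is partly open, with its tab raised to (138,125). The stamp head is at (489,243). I'll measure these by masks.

```bash
python3 - <<'E'
from h import *
c=np.load('w2.npy',allow_pickle=True).item(); im=cv2.imread('pics/w2.png')
cv2.imwrite('pics/w2c.png',cv2.resize(im[60:180,110:440],(792,288),interpolation=cv2.INTER_CUBIC))
disc=[]
for u,v in [(237,110),(322,112),(408,115)]:
    m=np.zeros((422,562),np.uint8); i2=im.copy(); cv2.floodFill(i2,m,(u,v),0,(6,)*3,(6,)*3,4|(255<<8)|cv2.FLOODFILL_MASK_ONLY)
    m=m[1:-1,1:-1]; ys,xs=np.nonzero(m); (x,y),r=cv2.minEnclosingCircle(np.c_[xs,ys].astype(np.float32))
    o=cv2.morphologyEx(m,cv2.MORPH_OPEN,cv2.getStructuringElement(cv2.MORPH_ELLIPSE,(21,21))); M=cv2.moments(o,True)
    ctr=(M['m10']/M['m00'],M['m01']/M['m00']); print(len(xs),(x,y,r),ctr,2*np.sqrt(M['m00']/np.pi),plane(c,*ctr,90).round(1))
E
```

```text
1590 (237.2808837890625, 110.38548278808594, 23.146596908569336) (237.144964720975, 110.22450288646569) 44.55311942212485 [613.5  33.1  90. ]
1580 (322.259033203125, 112.86144256591797, 23.07231903076172) (323.92549371633754, 110.9407540394973) 37.66150359232848 [610.1 -37.6  90. ]
65786 (351.5, 204.0, 290.28485107421875) (422.4646016975485, 142.551359837768) 279.02469145565055 [ 581.4 -121.3   90. ]
```

View pics/w2c.png

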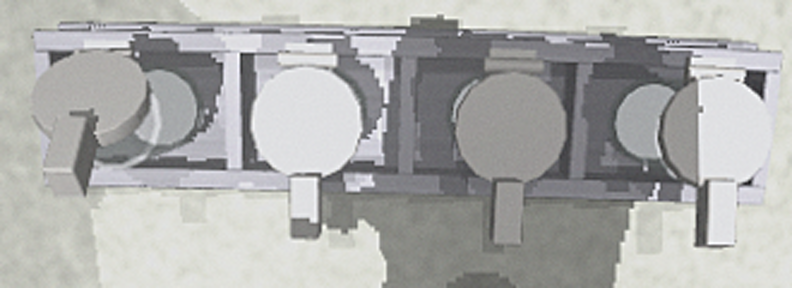

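Enlarged, the disc centres are at (238,110.4), (322.9,113.3), (408.3,114.6). Cap 1 is half open, its disc near (147.5,99.5) and the outer end of its tab near (137,128).

```bash
python3 - <<'E'
from h import *
c=np.load('w2.npy',allow_pickle=True).item()
P=np.array([plane(c,u,v,90) for u,v in [(237.9,110.4),(322.9,113.3),(408.3,114.6)]]); print(P.round(1))
print(np.linalg.norm(np.diff(P,axis=0),axis=1)); d=P[2]-P[0]; print('rack y angle-90',np.degrees(np.arctan2(-d[1],-d[0]))-90)
print('tabs z97',[plane(c,u,v,97).round(1) for u,v in [(237.1,139),(321.5,142),(408,143.5)]])
yv=-d/np.linalg.norm(d); xv=np.array([yv[1],-yv[0],0]); m=P.mean(0)
T=[m+yv*70*k for k in (2,1,0,-1)]; print(np.round(T,1), xv)
for f in np.arange(0,2.3,.2):
    s,k=np.sin(f),np.cos(f); h=T[0]+xv*21; h[2]=85
    q=lambda a,b: proj(c,h+xv*(-a*k+b*s)+np.array([0,0,a*s+b*k]))
    print(round(f,1),np.round([q(21,5),q(60,12),q(60,-2)],1).tolist())
E
```

```text
[[ 613.3   32.5   90. ]
 [ 608.2  -36.8   90. ]
 [ 605.  -107.7   90. ]]
[69.50757355 71.01991283]
rack y angle-90 -3.373193572884304
tabs z97 [array([590.9,  34. ,  97. ]), array([585.7, -34.7,  97. ]), array([ 582.1, -106.4,   97. ])]
[[ 617.1  102.4   90. ]
 [ 613.    32.6   90. ]
 [ 608.8  -37.3   90. ]
 [ 604.7 -107.2   90. ]] [ 0.99826747 -0.05883933  0.        ]
0.0 [[153.1, 110.0], [153.8, 158.4], [158.8, 155.3]]
0.2 [[151.4, 108.6], [149.0, 156.7], [154.5, 157.0]]
0.4 [[149.8, 106.1], [143.9, 151.9], [149.8, 155.8]]
0.6 [[148.2, 102.6], [138.8, 143.6], [144.9, 151.4]]
0.8 [[146.9, 98.2], [134.0, 131.9], [139.9, 143.8]]
1.0 [[145.7, 93.2], [129.8, 117.1], [135.1, 132.8]]
1.2 [[144.9, 87.6], [126.6, 99.8], [130.9, 118.7]]
1.4 [[144.5, 81.8], [124.6, 81.2], [127.6, 102.2]]
1.6 [[144.4, 76.1], [124.1, 62.3], [125.5, 84.1]]
1.8 [[144.7, 70.7], [125.1, 44.5], [124.7, 65.6]]
2.0 [[145.4, 65.9], [127.4, 29.0], [125.5, 48.0]]
2.2 [[146.4, 61.9], [131.0, 16.7], [127.6, 32.4]]
```

```bash
python3 - <<'E'
from h import *
print(go([580,34.5,130],-3.4))
E
```

```text
(array([ 2.55, -3.22, 12.95]), np.float64(1.1))
```

```bash
python3 -m handwheel '[[1,-1.5,4,0,-0.3],[2,-3,8,1,-0.3],[2.55,-3.2,12,1,-0.3],[2.55,-3.2,12.9,1,-0.3],[2.55,-3.2,14,1,-0.3],[2.55,-3.2,15.5,1,-0.3],[2.55,-3.2,15.5,1,-0.3],[2.55,-3.2,15.5,1,-0.3]]' 20; python3 - <<'E'
from h import *
print(go([580,34.5,86.5],-3.4))
cv2.imwrite('pics/w3.png',imaging.read_camera('wrist')[:,:,::-1])
E
```

```text
t: 4.25
tcp_pos: [580.5, 34.2, 104.9]
ee_rot: [0.0, 1.0, -0.029, 0.0]
wrist_force: [-0.3, -0.0, -0.3]
opening: 30.0
grip_force: 0.0
(array([-0.05, -0.03,  1.84]), np.float64(0.0))
```

View pics/w3.png

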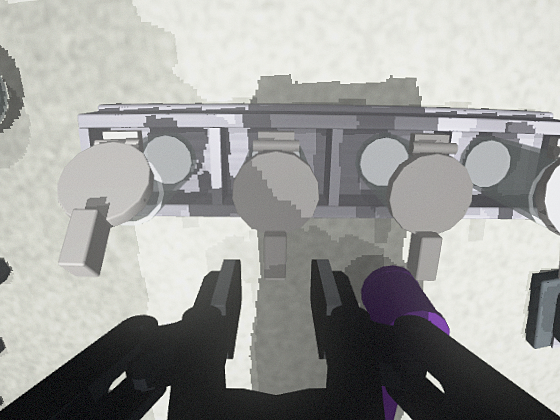

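The fingers straddle tab 2 at (275,255), centred on it. I'll lower, grip and swing it up along the arc.

```bash
python3 -m handwheel '[[0,0,1,0,-0.3],[0,0,1.85,0,-0.3],[0,0,1.85,0,-0.9],[0,0,1.85,0,-0.9],[0,0,1.85,0,-0.9],[0,0,1.85,0,-0.9],[0,0,1.85,0,-0.9],[0,0,1.85,0,-0.9]]' 20
python3 -m handwheel '[[0.3,0,-1.2,0,-0.9],[0.85,0,-2.3,0,-0.9],[1.65,0,-3.2,0,-0.9],[2.7,0,-3.9,0,-0.9],[3.85,0,-4.3,0,-0.9],[5.05,0,-4.4,0,-0.9],[6.3,0,-4.2,0,-0.9],[6.75,0,-4.1,0,-0.9]]'
python3 -m handwheel '[[0,0,0,0,-0.9],[0,0,0,0,-0.4],[0,0,0,0,-0.4],[0,0,-2,0,-0.4],[0,0,-5,0,-0.4],[-4,0,-8,0,-0.4],[-8,3,-8,0,-0.4],[-9,5,-8,0,-0.4]]'
python3 - <<'E'
from h import *
cv2.imwrite('pics/w4.png',imaging.read_camera('wrist')[:,:,::-1])
print(go([575.4,-35.4,120],-3.4))
E
```

```text
t: 5.3
tcp_pos: [579.6, 34.5, 85.6]
ee_rot: [-0.0, 1.0, -0.029, -0.001]
wrist_force: [-4.3, 2.7, -2.9]
opening: 9.4
grip_force: 23.5
t: 6.3
tcp_pos: [649.5, 30.0, 128.9]
ee_rot: [0.0, 1.0, -0.029, 0.002]
wrist_force: [-3.6, 2.0, 7.6]
opening: 9.4
grip_force: 21.1
t: 7.3
tcp_pos: [553.0, -15.0, 207.5]
ee_rot: [0.0, 1.0, -0.029, 0.0]
wrist_force: [-0.1, -0.1, 0.2]
opening: 25.8
grip_force: 0.0
(array([2.34, 1.69, 8.74]), np.float64(-0.0))
```

View pics/w4.png

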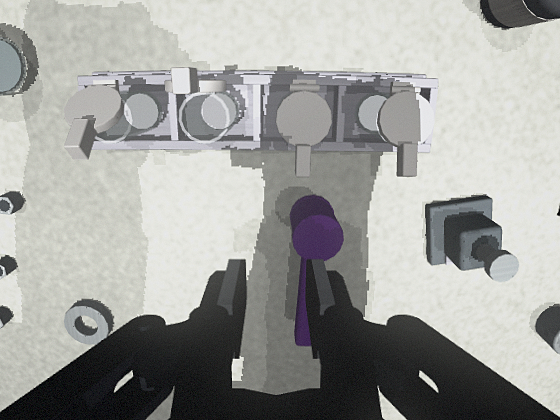

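Cap 2 is upright, seen edge-on at (190,80), and its mouth is clear. Cap 3 is next.

```bash
python3 -m handwheel '[[2.3,1.7,4,0,-0.3],[2.3,1.7,8,0,-0.3],[2.3,1.7,11,0,-0.3],[2.3,1.7,12.1,0,-0.3],[2.3,1.7,12.1,0,-0.9],[2.3,1.7,12.1,0,-0.9],[2.3,1.7,12.1,0,-0.9],[2.3,1.7,12.1,0,-0.9]]' 20
python3 -m handwheel '[[0.3,0,-1.2,0,-0.9],[0.85,0,-2.3,0,-0.9],[1.65,0,-3.2,0,-0.9],[2.7,0,-3.9,0,-0.9],[3.85,0,-4.3,0,-0.9],[5.05,0,-4.4,0,-0.9],[6.3,0,-4.2,0,-0.9],[6.75,0,-4.1,0,-0.9]]'
python3 -m handwheel '[[0,0,0,0,-0.9],[0,0,0,0,-0.4],[0,0,0,0,-0.4],[0,0,-2,0,-0.4],[0,0,-5,0,-0.4],[-4,3,-5,0,-0.4],[-6.8,7,-3,0,-0.4],[-6.8,7,-1,0,-0.4]]'
python3 - <<'E'
from h import *
cv2.imwrite('pics/w5.png',imaging.read_camera('wrist')[:,:,::-1])
print(go([571.8,-105.3,86],-3.4))
E
```

```text
t: 8.35
tcp_pos: [576.8, -34.7, 86.9]
ee_rot: [0.002, 1.0, -0.03, 0.0]
wrist_force: [-2.3, -9.3, -3.3]
opening: 9.6
grip_force: 21.0
t: 9.35
tcp_pos: [645.8, -39.2, 129.5]
ee_rot: [0.002, 1.0, -0.03, 0.002]
wrist_force: [-3.5, -9.0, 7.6]
opening: 9.7
grip_force: 19.9
t: 10.35
tcp_pos: [570.8, -104.3, 137.4]
ee_rot: [0.0, 1.0, -0.03, 0.0]
wrist_force: [0.1, 0.2, 0.4]
opening: 25.6
grip_force: 0.0
(array([0.18, 0.22, 4.87]), np.float64(-0.1))
```

View pics/w5.png

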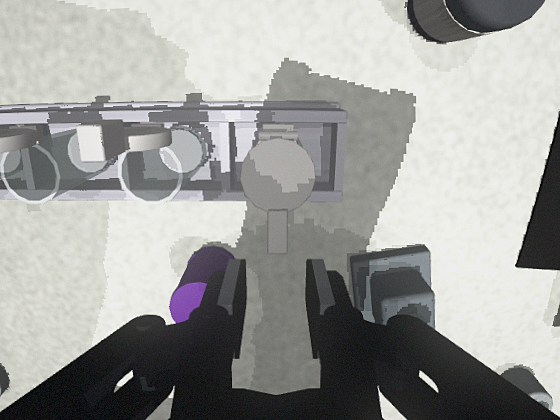

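The tab at (278,230) is centred between the fingers. Now cap 4, then on to cap 1.

```bash
python3 -m handwheel '[[0.15,0.1,3,0,-0.3],[0.15,0.1,4.9,0,-0.3],[0.15,0.1,5,0,-0.3],[0.15,0.1,5,0,-0.9],[0.15,0.1,5,0,-0.9],[0.15,0.1,5,0,-0.9],[0.15,0.1,5,0,-0.9],[0.15,0.1,5,0,-0.9]]' 20
python3 -m handwheel '[[0.3,0,-1.2,0,-0.9],[0.85,0,-2.3,0,-0.9],[1.65,0,-3.2,0,-0.9],[2.7,0,-3.9,0,-0.9],[3.85,0,-4.3,0,-0.9],[5.05,0,-4.4,0,-0.9],[6.3,0,-4.2,0,-0.9],[6.75,0,-4.1,0,-0.9]]'
python3 -m handwheel '[[0,0,0,0,-0.9],[0,0,0,0,-0.4],[0,0,0,0,-0.4],[0,0,-2,0,-0.4],[0,0,-5,0,-0.4],[-5,-4,-5,0,-0.4],[-8,-9,-5,0,-0.4],[-8,-15,-5,0,-0.4]]'
python3 - <<'E'
from h import *
print(go([601.5,103.3,165],-3.4))
E
```

```text
t: 11.4
tcp_pos: [574.2, -104.9, 88.0]
ee_rot: [0.001, 1.0, -0.03, 0.001]
wrist_force: [-1.0, -6.2, -1.3]
opening: 9.1
grip_force: 21.2
t: 12.4
tcp_pos: [641.3, -109.2, 129.1]
ee_rot: [0.002, 1.0, -0.03, 0.0]
wrist_force: [-4.0, -7.4, 2.9]
opening: 9.3
grip_force: 20.5
t: 13.4
tcp_pos: [567.7, 44.7, 178.6]
ee_rot: [-0.002, 1.0, -0.026, -0.0]
wrist_force: [2.2, 0.5, 0.1]
opening: 25.4
grip_force: 0.0
(array([ 3.08, -6.02,  1.38]), np.float64(0.4))
```

```bash
python3 -m handwheel '[[1,-4,0,0,-0.3],[2,-6,0,0,-0.3],[2.5,-6,0.5,0.3,-0.3],[2.5,-6,1.4,0.3,-0.3],[2.5,-6,1.4,0.3,-0.3],[2.5,-6,1.4,0.3,-0.3],[2.5,-6,1.4,0.3,-0.3],[2.5,-6,1.4,0.3,-0.3]]'
python3 - <<'E'
from h import *
cv2.imwrite('pics/w6.png',imaging.read_camera('wrist')[:,:,::-1])
print(go([601.5,103.3,119],-3.4))
E
```

```text
t: 14.4
tcp_pos: [597.5, 74.2, 164.3]
ee_rot: [-0.013, 1.0, -0.006, -0.0]
wrist_force: [-0.8, 0.1, 0.1]
opening: 30.1
grip_force: 0.0
(array([ 0.37, -2.78,  4.6 ]), np.float64(2.8))
```

View pics/w6.png

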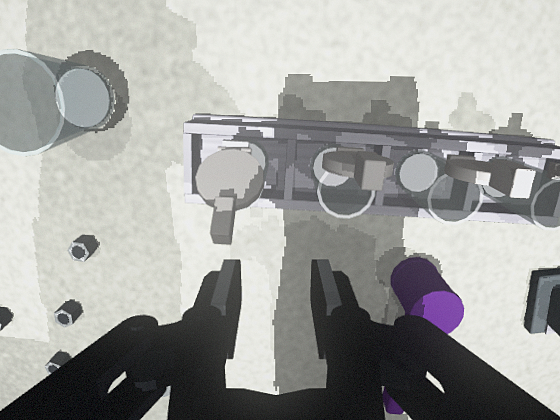

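```bash
python3 - <<'E'
from h import *
s=manip.get_state(); print(s["qpos"].round(3),s["joint_vel"].round(3),s["tcp_pos"])
E
```

```text
[-0.012  0.477 -0.054  1.041  0.027  3.141] [-0.001  0.001  0.     0.    -0.001 -0.001] [597.51580275  74.28575717 164.21713855]
```

Joint 6 has reached its range end, so I'll turn the tool half round by the other way.

```bash
python3 -m handwheel '[[0,0,-3,-10,-0.3],[0,0,-5,-20,-0.3],[0,0,-5,-30,-0.3],[0,0,-5,-40,-0.3],[0,0,-5,-50,-0.3],[0,0,-5,-60,-0.3],[0,0,-5,-70,-0.3],[0,0,-5,-80,-0.3]]'
python3 -m handwheel '[[0,0,0,-10,-0.3],[0,0,0,-20,-0.3],[0,0,0,-30,-0.3],[0,0,0,-40,-0.3],[0,0,0,-50,-0.3],[0,0,0,-60,-0.3],[0,0,0,-70,-0.3],[0,0,0,-80,-0.3]]'
python3 - <<'E'
from h import *
print(go([601.5,103.3,160],176.6), yaw(manip.get_state()),manip.get_state()["tcp_pos"],manip.get_state()["qpos"][5])
E
```

```text
t: 15.45
tcp_pos: [597.4, 73.0, 214.1]
ee_rot: [-0.01, 0.768, 0.641, 0.009]
wrist_force: [0.3, 0.6, -0.0]
opening: 29.8
grip_force: 0.0
t: 16.45
tcp_pos: [597.4, 73.0, 214.1]
ee_rot: [-0.002, 0.176, 0.984, 0.013]
wrist_force: [-0.0, -0.1, -0.7]
opening: 29.9
grip_force: 0.0
(array([0.62, 2.85, 5.49]), np.float64(-16.9)) 159.6902867191402 [597.44191535  72.98742704 214.07033325] 0.34008052845255116
```

```bash
python3 -m handwheel '[[0.2,1,1,-10,-0.3],[0.6,2.8,2,-16.9,-0.3],[0.6,2.85,4,-16.9,-0.3],[0.6,2.85,5.5,-16.9,-0.3],[0.6,2.85,5.5,-16.9,-0.3],[0.6,2.85,5.5,-16.9,-0.3],[0.6,2.85,5.5,-16.9,-0.3],[0.6,2.85,5.5,-16.9,-0.3]]'
python3 - <<'E'
from h import *
cv2.imwrite('pics/w7.png',imaging.read_camera('wrist')[:,:,::-1])
print(go([601.5,103.3,119],176.6),manip.get_state()["ee_rot"],rot(manip.get_state()["ee_rot"]).apply([0,0,1]))
E
```

```text
t: 17.45
tcp_pos: [602.2, 103.2, 160.3]
ee_rot: [-0.0, 0.033, 0.999, 0.014]
wrist_force: [0.4, 0.3, -0.8]
opening: 30.0
grip_force: 0.0
(array([ 0.05, -0.1 ,  4.12]), np.float64(-0.4)) [-2.37652278e-04  3.27486914e-02  9.99372457e-01  1.34966164e-02] [ 4.08986767e-04  2.69918589e-02 -9.99635570e-01]
```

View pics/w7.png

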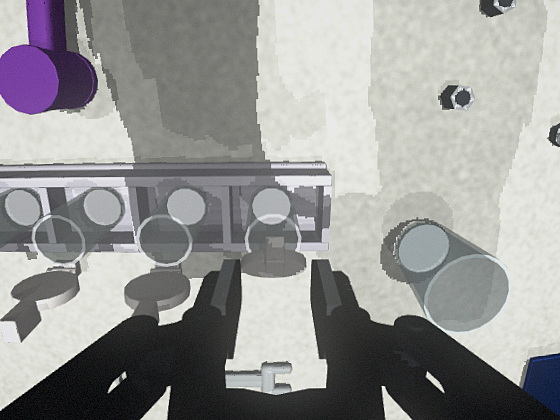

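Cap 1's disc is at (273,262) and its tab at (275,243), centred between the fingers. I'll grip it and swing it on.

```bash
python3 -m handwheel '[[0,-0.1,3,0,-0.3],[0,-0.1,4.1,0,-0.3],[0,-0.1,4.1,0,-0.3],[0,-0.1,4.1,0,-0.9],[0,-0.1,4.1,0,-0.9],[0,-0.1,4.1,0,-0.9],[0,-0.1,4.1,0,-0.9],[0,-0.1,4.1,0,-0.9]]' 20
python3 -m handwheel '[[-0.45,0,-0.35,0,-0.9],[-0.95,0,-0.65,0,-0.9],[-1.5,0,-0.9,0,-0.9],[-2.1,0,-1.05,0,-0.9],[-2.7,0,-1.15,0,-0.9],[-3.3,0,-1.15,0,-0.9],[-4.5,0,-1,0,-0.9],[-5,0,-0.8,0,-0.9]]'
python3 -m handwheel '[[0,0,0,0,-0.9],[0,0,0,0,-0.4],[0,0,0,0,-0.4],[0,0,-3,0,0],[0,0,-7,0,0],[5,2,-8,0,0],[10,5,-8,0,0],[14,9,-8,0,0]]'
python3 - <<'E'
from h import *
print(go([530,290,230],176.6))
E
```

```text
t: 18.5
tcp_pos: [602.0, 103.4, 119.4]
ee_rot: [-0.0, 0.033, 0.999, 0.014]
wrist_force: [-1.0, 0.7, 5.2]
opening: 8.9
grip_force: 23.5
t: 19.5
tcp_pos: [653.8, 99.8, 128.1]
ee_rot: [0.001, 0.033, 0.999, 0.014]
wrist_force: [-2.6, 1.8, 10.2]
opening: 9.1
grip_force: 25.4
t: 20.5
tcp_pos: [516.6, 196.8, 209.7]
ee_rot: [-0.0, 0.033, 0.999, 0.013]
wrist_force: [0.1, 1.4, 0.5]
opening: 42.5
grip_force: 0.0
(array([-0.72,  9.44, -1.78]), np.float64(-0.4))
```

```bash
python3 -m handwheel '[[0,5,-2,0,0],[0.5,10,-4,0,0],[0.5,10.5,-4,0,0],[0.5,10.5,-4,0,0],[0.5,10.5,-4,0,0],[0.5,10.5,-4,0,0],[0.5,10.5,-4,0,0],[0.5,10.5,-4,0,0]]'
cat > look.py <<'E'
from h import *
import sys
def look(fn):
    c=imaging.camera_info('wrist'); im=imaging.read_camera('wrist')[:,:,::-1].copy(); cv2.imwrite(fn,im); return c,im
def nuts(c,im,show=True):
    """ nuts: steel (grey) outlines vs bench; returns centres of the top faces at z=18 """
    out=[]
    g=cv2.cvtColor(im,cv2.COLOR_BGR2GRAY); m=(g<110).astype(np.uint8)
    m=cv2.morphologyEx(m,cv2.MORPH_CLOSE,np.ones((5,5)))
    n,l,st,ce=cv2.connectedComponentsWithStats(m)
    for i in range(1,n):
        if 120<st[i,4]<1500: print(ce[i].round(1),st[i],plane(c,*ce[i],9).round(1))
if __name__=="__main__":
    nuts(*look(sys.argv[1]))
E
python3 look.py pics/w8.png
```

```text
t: 21.5
tcp_pos: [519.9, 300.2, 252.1]
ee_rot: [-0.001, 0.033, 0.999, 0.013]
wrist_force: [-0.3, -0.7, -0.1]
opening: 42.7
grip_force: 0.0
[36.8  5.2] [ 27   0  25  17 178] [345.   87.1   9. ]
[271.3  49.4] [262  39  21  21 253] [406.4 310.7   9. ]
[327.1  99.6] [318  90  20  19 231] [457.6 363.5   9. ]
[251.2 114.6] [245 106  15  17 141] [467.4 286.2   9. ]
[540.5 207.3] [529 169  31  87 650] [590.5 612.6   9. ]
[228.9 184. ] [218 172  26  24 438] [537.8 256.6   9. ]
[322.8 208.6] [313 199  21  23 273] [572.9 355.7   9. ]
```

View pics/w8.png

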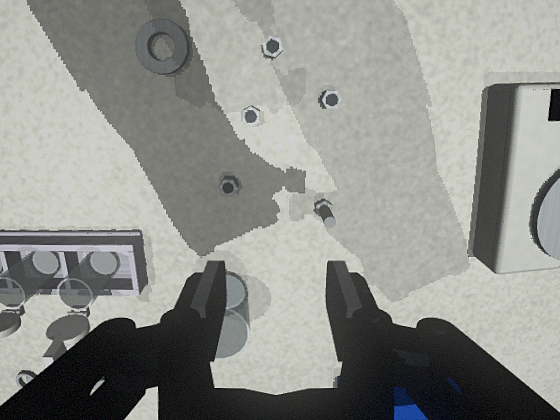

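Four nuts are at (271,48), (328,99), (251,115), (228,184), and the bolt at (323,208). y is about 9 mm off my coarse top reading, so I'll check the two cameras against each other.

```bash
python3 - <<'E'
from h import *
s=manip.get_state(); c=imaging.camera_info("wrist"); r=rot(s["ee_rot"])
print(r.inv().apply(rot(c["attitude"]).apply([0,0,-1])), r.inv().apply(c["position"]-s["tcp_pos"]))
print('ring',plane(c,162,46,14).round(1)); 
t=imaging.camera_info("top"); im=imaging.read_camera("top")[:,:,::-1]; cv2.imwrite('pics/top1.png',im)
g=cv2.cvtColor(im,cv2.COLOR_BGR2GRAY); d=np.clip(cv2.medianBlur(g,15).astype(int)-g,0,255).astype(np.uint8)
n,l,st,ce=cv2.connectedComponentsWithStats((d>25).astype(np.uint8))
for i in range(1,n):
    if 6<st[i,4]<300 and 100<ce[i][0]<190 and 195<ce[i][1]<280: print(ce[i].round(1),st[i,4],plane(t,*ce[i],9).round(1))
for P in [(406.4,310.7,9),(457.6,363.5,9),(467.4,286.2,9),(537.8,256.6,9)]: print(np.round(proj(t,P),1))
E
```

```text
[-3.07475220e-01 -3.72144016e-04  9.51556016e-01] [  79.22313002    0.9481623  -141.61279013]
ring [396.  206.7  14. ]
[139.5 199.7] 14 [584.8 291.1   9. ]
[119.2 204. ] 42 [573.9 352.7   9. ]
[129.4 215.2] 36 [539.9 322.1   9. ]
[151.5 214.5] 12 [540.3 255.3   9. ]
[111.7 220.1] 66 [526.7 376.1   9. ]
[143.3 239.2] 38 [468.6 280.7   9. ]
[117.  243.2] 40 [458.4 360.5   9. ]
[135.5 261.1] 42 [405. 305.   9.]
[133.7 260.7]
[116.  243.5]
[141.5 239.6]
[151.1 215.4]
```

```bash
cat >> look.py <<'E'
def hexa(fn,u0=276,v0=205,r=70,z=18):
    """ the nut nearest to (u0,v0): centre of the top face and angle of its flats' normals (mod 60, world deg) """
    c,im=look(fn); g=cv2.cvtColor(im,cv2.COLOR_BGR2GRAY)
    x,y=int(u0-r),int(v0-r); cr=im[y:y+2*r,x:x+2*r]; cv2.imwrite(fn.replace('.png','c.png'),cv2.resize(cr,None,fx=4,fy=4,interpolation=cv2.INTER_CUBIC))
    return c,im
E
python3 - <<'E'
from h import *
print(go([538,255.5,118],176.6))
E
```

```text
(array([-2.14, -4.72, 13.29]), np.float64(-0.4))
```

```bash
python3 -m handwheel '[[-1,-2,4,0,0],[-2.1,-4.7,8,0,0],[-2.1,-4.7,12,0,0],[-2.1,-4.7,13.3,0,0],[-2.1,-4.7,13.3,0,0],[-2.1,-4.7,13.3,0,0],[-2.1,-4.7,13.3,0,0],[-2.1,-4.7,13.3,0,0]]'
python3 - <<'E'
from look import *
hexa('pics/w9.png'); print(manip.get_state()["tcp_pos"])
E
```

```text
t: 22.6
tcp_pos: [538.0, 256.2, 118.7]
ee_rot: [0.0, 0.033, 0.999, 0.014]
wrist_force: [0.9, -0.4, -0.9]
opening: 42.4
grip_force: 0.0
[537.91301805 256.10753379 118.51618878]
```

View pics/w9c.png

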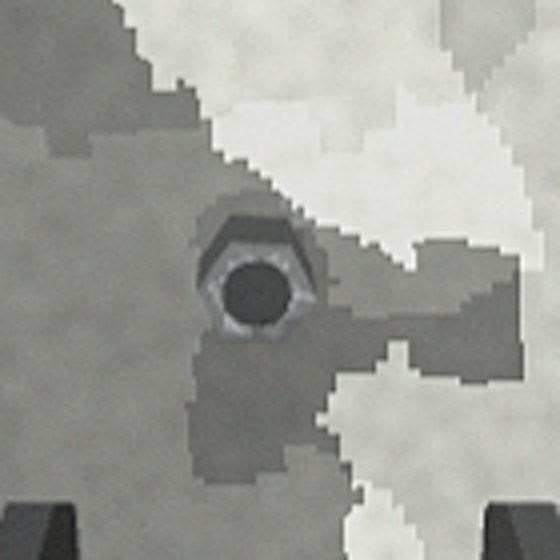

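The nut's hole is at (270,208.5), with its corners left and right, so the tool needs a 30° turn. From here I'll measure numerically.

```bash
cat > nut.py <<'E'
from look import *
def nut(c,im,u0=272,v0=207,r=45):
    g=cv2.cvtColor(im,cv2.COLOR_BGR2GRAY); x,y=int(u0-r),int(v0-r); p=g[y:y+2*r,x:x+2*r]
    best=None
    for th in range(40,120,5):   # hole: dark, round blob of about the right area
        n,l,st,ce=cv2.connectedComponentsWithStats((p<th).astype(np.uint8))
        for i in range(1,n):
            a,w,h=st[i,4],st[i,2],st[i,3]
            if 60<a<700 and .75<w/h<1.35 and a/(w*h)>.7 and (best is None or a>best[0]): best=(a,ce[i]+[x,y],th,w,h)
    if best is None: print('no hole'); return
    u,v=best[1]; k=best[3]*1.4; gf=cv2.GaussianBlur(g,(0,0),1).astype(np.float32)
    gx,gy=cv2.Sobel(gf,5,1,0),cv2.Sobel(gf,5,0,1); Y,X=np.mgrid[:g.shape[0],:g.shape[1]]; d=np.hypot(X-u,Y-v)
    w=(d<k)&(d>best[3]*.62); al=np.angle((np.hypot(gx,gy)*np.exp(6j*np.arctan2(gy,gx)))[w].sum())/6
    deg=np.degrees(al); P=plane(c,u,v,18)
    # turn of tool (deg about tool z) that puts a flat normal on image horizontal = tool y (image x right = +tool y when seen along z)
    t=(deg+30)%60-30
    print('hole',(u,v),best[0],best[2:],'nut',P.round(1),'flat normal in image',round(t,1)); return P,t
if __name__=="__main__":
    r=nut(*look(sys.argv[1])); s=manip.get_state()
    if r: print('to nut',go([r[0][0],r[0][1],s["tcp_pos"][2]]),s["tcp_pos"],s["qpos"][[0,5]])
E
python3 - <<'E'
from nut import *
nut(imaging.camera_info('wrist'),cv2.imread('pics/w9.png'))
s=manip.get_state();r=rot(s["ee_rot"]);q=rot(imaging.camera_info('wrist')["attitude"])
print((r.inv()*q).as_matrix().round(2))
E
```

```text
hole (np.float64(269.71232876712327), np.float64(208.0593607305936)) 219 (100, np.int32(17), np.int32(17)) nut [539.  255.6  18. ] flat normal in image -27.8
[[ 0.    0.95  0.31]
 [ 1.   -0.    0.  ]
 [ 0.    0.31 -0.95]]
```

```bash
python3 - <<'E'
from h import *
print(go([539,255.2,5]))
E
```

```text
(array([-0.13, -0.39, 11.34]), 0)
```

```bash
python3 -m handwheel '[[-0.1,-0.2,3,-10,-0.2],[-0.1,-0.4,6,-20,-0.2],[-0.1,-0.4,8,-28,-0.2],[-0.1,-0.4,10.3,-28,-0.2],[-0.1,-0.4,11.35,-28,-0.2],[-0.1,-0.4,11.35,-28,-0.2],[-0.1,-0.4,11.35,-28,-0.9],[-0.1,-0.4,11.35,-28,-0.9]]' 30
python3 -m handwheel '[[0,0,0,0,-0.9],[0,0,0,0,-0.9],[0,0,0,0,-0.9],[0,0,-3,0,-0.9],[0,0,-8,10,-0.9],[0,0,-13,20,-0.9],[0,0,-16,28,-0.9],[0,0,-16,28,-0.9]]'
python3 - <<'E'
from h import *
print(go([617.1,102.4,140],176.6))
E
```

```text
t: 23.65
tcp_pos: [539.0, 255.2, 5.3]
ee_rot: [0.003, -0.21, 0.978, 0.013]
wrist_force: [-0.0, -0.1, 2.8]
opening: 17.0
grip_force: 30.6
t: 24.65
tcp_pos: [540.0, 251.1, 167.1]
ee_rot: [0.002, 0.033, 0.999, 0.014]
wrist_force: [0.7, 0.3, 0.4]
opening: 17.1
grip_force: 30.2
(array([ -8.67, -14.39,   2.32]), np.float64(-0.4))
```

```bash
python3 -m handwheel '[[-3,-5,0,0,-0.9],[-6,-10,0,0,-0.9],[-8.7,-14.4,0,0,-0.9],[-8.7,-14.4,1,0,-0.9],[-8.7,-14.4,2.3,0,-0.9],[-8.7,-14.4,2.3,0,-0.9],[-8.7,-14.4,2.3,0,-0.9],[-8.7,-14.4,2.3,0,-0.9]]'
python3 - <<'E'
from look import *
print(go([617.1,102.4,88],176.6)); c,im=look('pics/w10.png')
E
```

```text
t: 25.65
tcp_pos: [615.9, 102.6, 137.7]
ee_rot: [-0.0, 0.032, 0.999, 0.014]
wrist_force: [-0.8, -0.0, 0.3]
opening: 17.4
grip_force: 30.2
(array([-0.13, -0.14,  4.97]), np.float64(-0.3))
```

```bash
python3 -m handwheel '[[-0.1,-0.15,2,0,-0.9],[-0.1,-0.15,4,0,-0.9],[-0.1,-0.15,5,0,-0.9],[-0.1,-0.15,5,0,-0.9],[-0.1,-0.15,5,0,-0.9],[-0.1,-0.15,5,0,-0.3],[-0.1,-0.15,5,0,-0.3],[-0.1,-0.15,5,0,-0.3]]'
python3 -m handwheel '[[0,0,-1,0,-0.3],[0,0,-5,0,-0.3],[0,0,-8,0,-0.2],[2,5,-10,0,0],[5,9,-10,0,0],[8,13,-10,0,0],[11,17,-10,0,0],[14,19,-10,0,0]]'
python3 - <<'E'
from look import *
c,im=look('pics/w11.png'); nuts(c,im); print(go([467.5,282,118],176.6))
E
```

```text
t: 26.7
tcp_pos: [616.8, 101.7, 87.4]
ee_rot: [-0.0, 0.033, 0.999, 0.013]
wrist_force: [0.6, 0.1, -0.7]
opening: 29.7
grip_force: 0.0
t: 27.7
tcp_pos: [488.5, 299.5, 193.4]
ee_rot: [-0.0, 0.032, 0.999, 0.014]
wrist_force: [-0.4, -0.2, -0.3]
opening: 43.0
grip_force: 0.0
[275.   79.8] [264  70  21  23 233] [404.9 310.3   9. ]
[221.5 125.6] [214 113  16  22 139] [439.6 261.8   9. ]
[340.2 136.7] [329 127  23  21 373] [456.  364.3   9. ]
[251.3 154.5] [240 144  25  23 321] [466.6 285.3   9. ]
[303.9 200.8] [294 196  22  10 159] [512.6 330.    9. ]
[280.1 218.2] [276 199  13  34 186] [528.  307.1   9. ]
(array([ 1.6 , -2.23,  7.49]), np.float64(-0.2))
```

```bash
python3 -m handwheel '[[1,-1,3,0,-0.1],[1.6,-2,6,0,-0.1],[1.6,-2,7.5,0,-0.1],[1.6,-2,7.5,0,-0.1],[1.6,-2,7.5,0,-0.1],[1.6,-2,7.5,0,-0.1],[1.6,-2,7.5,0,-0.1],[1.6,-2,7.5,0,-0.1]]'
python3 nut.py pics/n2.png; python3 -c "
from h import *
print(go([467,284.6,5]))"
```

```text
t: 28.75
tcp_pos: [472.3, 280.9, 117.3]
ee_rot: [-0.0, 0.033, 0.999, 0.014]
wrist_force: [-0.3, -0.1, -0.3]
opening: 38.9
grip_force: 0.0
hole (np.float64(277.12083333333334), np.float64(200.9125)) 240 (110, np.int32(18), np.int32(18)) nut [468.2 285.7  18. ] flat normal in image -3.6
to nut (array([0.43, 0.46, 0.01]), 0) [472.1744483  280.84562819 117.24896871] [0.38856066 0.45403573]
(array([ 0.52,  0.04, 11.23]), 0)
```

```bash
python3 -m handwheel '[[0.2,0.1,4,-4,-0.2],[0.4,0.1,8,-4,-0.2],[0.4,0.1,10.3,-4,-0.2],[0.4,0.1,11.25,-4,-0.2],[0.4,0.1,11.25,-4,-0.2],[0.4,0.1,11.25,-4,-0.9],[0.4,0.1,11.25,-4,-0.9],[0.4,0.1,11.25,-4,-0.9]]' 30
python3 -m handwheel '[[0,0,0,0,-0.9],[0,0,-4,0,-0.9],[0,0,-9,0,-0.9],[-2,-3,-14,0,-0.9],[-5,-8,-16,4,-0.9],[-8,-13,-16,4,-0.9],[-11,-18,-16,4,-0.9],[-13,-23,-16,4,-0.9]]'
python3 -c "
from h import *
print(go([613,32.6,165],176.6), go([613,32.6,88],176.6))"
```

```text
t: 29.8
tcp_pos: [468.9, 285.4, 5.7]
ee_rot: [0.001, -0.002, 1.0, 0.014]
wrist_force: [-1.7, 0.7, 6.8]
opening: 17.4
grip_force: 29.9
t: 30.8
tcp_pos: [600.5, 49.5, 158.8]
ee_rot: [0.0, 0.033, 0.999, 0.013]
wrist_force: [0.6, -0.3, -0.1]
opening: 16.9
grip_force: 29.6
(array([-1.36, -1.59, -0.66]), np.float64(-0.4)) (array([-1.36, -1.8 ,  7.04]), np.float64(-0.4))
```

```bash
python3 -m handwheel '[[-0.7,-1,0,0,-0.9],[-1.3,-1.7,1,0,-0.9],[-1.35,-1.75,4,0,-0.9],[-1.35,-1.8,6.5,0,-0.9],[-1.35,-1.8,7.05,0,-0.9],[-1.35,-1.8,7.05,0,-0.9],[-1.35,-1.8,7.05,0,-0.9],[-1.35,-1.8,7.05,0,-0.3]]'
python3 -m handwheel '[[0,0,0,0,-0.3],[0,0,0,0,-0.3],[0,0,-4,0,-0.3],[0,0,-8,0,-0.2],[3,5,-9,0,0],[6,10,-9,0,0],[9,15,-9,0,0],[12,20,-9,0,0]]'
python3 -c "
from h import *
print(go([456.5,363,120],176.6))"
```

```text
t: 31.8
tcp_pos: [612.1, 34.6, 88.4]
ee_rot: [0.0, 0.033, 0.999, 0.013]
wrist_force: [0.2, -0.1, 0.0]
opening: 30.1
grip_force: 0.0
t: 32.8
tcp_pos: [503.9, 240.8, 183.3]
ee_rot: [-0.0, 0.033, 0.999, 0.014]
wrist_force: [0.2, -0.7, 0.4]
opening: 42.7
grip_force: 0.0
(array([ 5.53, 11.7 ,  6.66]), np.float64(-0.4))
```

```bash
python3 -m handwheel '[[2,5,0,0,-0.1],[4,10,2,0,-0.1],[5.5,11.7,5,0,-0.1],[5.5,11.7,6.6,0,-0.1],[5.5,11.7,6.6,0,-0.1],[5.5,11.7,6.6,0,-0.1],[5.5,11.7,6.6,0,-0.1],[5.5,11.7,6.6,0,-0.1]]'
python3 nut.py pics/n3.png; python3 -c "
from h import *
print(go([456.5,363,6]))"
```

```text
t: 33.8
tcp_pos: [458.2, 361.3, 120.9]
ee_rot: [-0.0, 0.033, 0.999, 0.014]
wrist_force: [-0.2, -0.9, -1.0]
opening: 38.3
grip_force: 0.0
hole (np.float64(278.4869565217391), np.float64(203.12173913043478)) 230 (95, np.int32(18), np.int32(18)) nut [457. 367.  18.] flat normal in image 27.1
to nut (array([0.14, 0.56, 0.02]), 0) [458.03723268 361.32066921 120.76435479] [0.52948386 0.59563434]
(array([ 0.15, -0.16, 11.48]), 0)
```

```bash
python3 -m handwheel '[[0.1,0.2,3,10,-0.2],[0.1,0.2,6,20,-0.2],[0.1,0.2,9,27,-0.2],[0.1,0.2,10.8,27,-0.2],[0.1,0.2,11.45,27,-0.2],[0.1,0.2,11.45,27,-0.2],[0.1,0.2,11.45,27,-0.9],[0.1,0.2,11.45,27,-0.9]]' 30
python3 -m handwheel '[[0,0,0,0,-0.9],[0,0,0,0,-0.9],[0,0,0,0,-0.9],[0,0,-4,0,-0.9],[0,0,-9,-9,-0.9],[0,0,-14,-18,-0.9],[0,0,-16,-27,-0.9],[0,0,-16,-27,-0.9]]'
python3 -c "
from h import *
print(go([608.8,-37.3,165],176.6), go([608.8,-37.3,88],176.6))"
```

```text
t: 34.85
tcp_pos: [457.3, 367.0, 6.9]
ee_rot: [-0.003, 0.265, 0.964, 0.014]
wrist_force: [0.0, -0.4, 4.5]
opening: 17.1
grip_force: 30.7
t: 35.85
tcp_pos: [457.7, 362.9, 167.5]
ee_rot: [0.001, 0.033, 0.999, 0.014]
wrist_force: [0.6, 0.4, -0.7]
opening: 17.0
grip_force: 30.2
(array([-17.73, -38.92,  -0.86]), np.float64(-0.4)) (array([-17.73, -39.14,   6.84]), np.float64(-0.4))
```

```bash
python3 -m handwheel '[[-2.3,-5,-0.3,0,-0.9],[-4.6,-10,-0.5,0,-0.9],[-7,-15,-0.5,0,-0.9],[-9.2,-20,-0.5,0,-0.9],[-11.5,-25,-0.5,0,-0.9],[-13.8,-30,-0.5,0,-0.9],[-16,-35,-0.5,0,-0.9],[-17.7,-39,-0.5,0,-0.9]]'
python3 -c "
from h import *
print(go([608.8,-37.3,88],176.6))"
```

```text
t: 36.85
tcp_pos: [607.5, -40.4, 158.1]
ee_rot: [-0.002, 0.035, 0.999, 0.014]
wrist_force: [-0.4, 0.4, -0.1]
opening: 16.6
grip_force: 30.2
(array([-0.13,  0.13,  7.01]), np.float64(-0.6))
```

```bash
python3 -m handwheel '[[-0.1,0.1,0,0,-0.9],[-0.1,0.1,3,0,-0.9],[-0.1,0.1,6,0,-0.9],[-0.1,0.1,7,0,-0.9],[-0.1,0.1,7,0,-0.9],[-0.1,0.1,7,0,-0.9],[-0.1,0.1,7,0,-0.9],[-0.1,0.1,7,0,-0.3]]'
python3 -m handwheel '[[0,0,0,0,-0.3],[0,0,0,0,-0.3],[0,0,-4,0,-0.3],[0,0,-9,0,-0.2],[3,6,-9,0,0],[6,12,-9,0,0],[9,18,-9,0,0],[12,24,-9,0,0]]'
python3 -c "
from h import *
print(go([420,308.5,150],176.6))"
```

```text
t: 37.85
tcp_pos: [609.3, -35.7, 90.7]
ee_rot: [-0.0, 0.033, 0.999, 0.013]
wrist_force: [0.3, 0.0, 0.1]
opening: 29.6
grip_force: 0.0
t: 38.85
tcp_pos: [511.1, 193.9, 186.5]
ee_rot: [-0.0, 0.033, 0.999, 0.014]
wrist_force: [0.9, -0.2, 0.6]
opening: 42.3
grip_force: 0.0
(array([ 9.84, 10.73,  3.95]), np.float64(-0.4))
```

```bash
python3 -m handwheel '[[4,4,0,0,-0.1],[8,8,2,0,-0.1],[11.3,10.7,5,0,-0.1],[11.3,10.7,7,0,-0.1],[11.3,10.7,7,0,-0.1],[11.3,10.7,7,0,-0.1],[11.3,10.7,7,0,-0.1],[11.3,10.7,7,0,-0.1]]'
python3 nut.py pics/n4.png; python3 -c "
from h import *
print(go([404,309.5,6]))"
```

```text
t: 39.85
tcp_pos: [406.9, 308.2, 120.0]
ee_rot: [-0.0, 0.033, 0.999, 0.014]
wrist_force: [0.3, -0.3, -0.2]
opening: 38.4
grip_force: 0.0
hole (np.float64(275.06140350877195), np.float64(201.31578947368422)) 228 (105, np.int32(17), np.int32(18)) nut [403.8 311.7  18. ] flat normal in image -9.9
to nut (array([0.31, 0.32, 0.01]), 0) [406.71122903 308.23596795 119.79218877] [0.48981295 0.55601399]
(array([ 0.26, -0.2 , 11.38]), 0)
```

Nut 4 is at (403.8, 311.4).

```bash
python3 -m handwheel '[[0.2,0,4,-5,-0.2],[0.3,0,8,-10,-0.2],[0.3,0,10.3,-10,-0.2],[0.3,0,11.35,-10,-0.2],[0.3,0,11.35,-10,-0.2],[0.3,0,11.35,-10,-0.9],[0.3,0,11.35,-10,-0.9],[0.3,0,11.35,-10,-0.9]]' 30
python3 -m handwheel '[[0,0,0,0,-0.9],[0,0,-4,0,-0.9],[0,0,-9,0,-0.9],[0,0,-14,5,-0.9],[-2,-4,-17,10,-0.9],[-5,-9,-17,10,-0.9],[-8,-14,-17,10,-0.9],[-11,-19,-17,10,-0.9]]'
python3 -c "
from h import *
print(go([604.7,-107.2,165],176.6), go([604.7,-107.2,88],176.6))"
```

```text
t: 40.9
tcp_pos: [403.9, 312.0, 6.9]
ee_rot: [0.001, -0.055, 0.998, 0.014]
wrist_force: [-0.6, -0.4, 7.0]
opening: 17.0
grip_force: 30.2
t: 41.9
tcp_pos: [534.3, 128.6, 171.7]
ee_rot: [0.0, 0.033, 0.999, 0.014]
wrist_force: [0.7, 0.7, -1.2]
opening: 17.0
grip_force: 29.5
(array([ -8.56, -23.08,   0.03]), np.float64(-0.3)) (array([ -8.57, -23.29,   7.73]), np.float64(-0.3))
```

```bash
python3 -m handwheel '[[-2,-5,0,0,-0.9],[-4,-10,0,0,-0.9],[-6,-15,0,0,-0.9],[-8,-20,0,0,-0.9],[-8.6,-23.2,0,0,-0.9],[-8.6,-23.2,0,0,-0.9],[-8.6,-23.25,3,0,-0.9],[-8.6,-23.3,5,0,-0.9]]'
python3 -m handwheel '[[0,0,1,0,-0.9],[0,0,2.7,0,-0.9],[0,0,2.7,0,-0.9],[0,0,2.7,0,-0.9],[0,0,2.7,0,-0.3],[0,0,2.7,0,-0.3],[0,0,2.7,0,-0.3],[0,0,-2,0,-0.3]]'
python3 -m handwheel '[[0,0,-4,0,-0.5],[0,0,-8,0,-0.8],[3,0,-10,0,-1],[6,2,-10,0,-1],[8,4,-10,0,-1],[8,4,-10,0,-1],[8,4,-10,0,-1],[8,4,-10,0,-1]]'
python3 - <<'E'
from look import *
c,im=look('pics/r1.png'); s=manip.get_state(); print(s['tcp_pos'])
cv2.imwrite('pics/r1c.png',cv2.resize(im[90:330],(784,336),interpolation=cv2.INTER_CUBIC))
T=np.array([[617.1,102.4,0],[613,32.6,0],[608.8,-37.3,0],[604.7,-107.2,0]]); xv=np.array([.9983,-.0588,0])
for t in T: print(np.round([proj(c,t+[0,0,z]) for z in (83,21)],0).tolist(),np.round(proj(c,t+xv*21+[0,0,140]),0))
E
```

```text
t: 42.9
tcp_pos: [603.3, -105.3, 113.9]
ee_rot: [-0.001, 0.032, 0.999, 0.014]
wrist_force: [0.3, -0.2, 0.4]
opening: 16.9
grip_force: 29.5
t: 43.9
tcp_pos: [601.4, -106.3, 132.1]
ee_rot: [-0.004, 0.033, 0.999, 0.014]
wrist_force: [1.7, -0.1, 0.7]
opening: 30.0
grip_force: 0.0
t: 44.9
tcp_pos: [527.2, -65.1, 235.7]
ee_rot: [-0.001, 0.033, 0.999, 0.013]
wrist_force: [-0.5, -0.5, 0.3]
opening: 0.2
grip_force: 0.0
[527.08726252 -65.11441021 235.566773  ]
[[459.0, 269.0], [431.0, 242.0]] [489. 326.]
[[385.0, 272.0], [367.0, 244.0]] [404. 330.]
[[307.0, 273.0], [301.0, 245.0]] [315. 333.]
[[228.0, 275.0], [234.0, 246.0]] [223. 335.]
```

```bash
python3 - <<'E'
from look import *
c=imaging.camera_info('wrist'); g=cv2.cvtColor(cv2.imread('pics/r1.png'),cv2.COLOR_BGR2GRAY)
t=imaging.camera_info('top'); gt=cv2.cvtColor(imaging.read_camera('top')[:,:,::-1],cv2.COLOR_BGR2GRAY); g0=cv2.cvtColor(cv2.imread('pics/top1.png'),cv2.COLOR_BGR2GRAY)
T=np.array([[617.1,102.4,0],[613,32.6,0],[608.8,-37.3,0],[604.7,-107.2,0]])
for P in T:
    u,v=np.round(proj(c,P+[0,0,25])).astype(int); a=g[v-14:v+15,u-14:u+15]
    x,y=np.round(proj(t,P+[0,0,25])).astype(int); b=gt[y-4:y+5,x-4:x+5]; b0=g0[y-4:y+5,x-4:x+5]
    print((u,v),np.percentile(a,[1,10,50]),(a<85).sum(),'top',b.min(),b.mean().round(),b0.min(),b0.mean().round())
E
```

```text
(np.int64(433), np.int64(244)) [ 80.  87. 106.] 36 top 59 62.0 84 111.0
(np.int64(368), np.int64(245)) [ 87.  95. 112.] 2 top 66 74.0 84 114.0
(np.int64(301), np.int64(247)) [ 78.  95. 117.] 16 top 58 66.0 85 114.0
(np.int64(234), np.int64(248)) [ 81.  90. 102.] 25 top 36 52.0 82 112.0
```

```bash
python3 - <<'E'
from h import *
print(go([671.6,-111.1,190],176.6),go([671.6,-111.1,123],176.6))
E
```

```text
(array([-14.75,  -3.76,   4.42]), np.float64(-0.4)) (array([-14.76,  -3.94,  11.12]), np.float64(-0.4))
```

```bash
python3 -m handwheel '[[-5,-1.5,1,0,-1],[-10,-3,3,0,-1],[-14.75,-3.8,4,0,-1],[-14.75,-3.8,4.5,0,-1],[-14.75,-3.9,8,0,-1],[-14.75,-3.95,11.1,0,-1],[-14.75,-3.95,11.1,0,-1],[-14.75,-3.95,11.1,0,-1]]' 20
python3 -m handwheel '[[2,0,0,0,-1],[3.6,0,0,0,-1],[5.6,0,0.2,0,-1],[7.1,0,0.8,0,-1],[8.4,0,1.6,0,-1],[9.1,0,2.2,0,-1],[9.1,0,2.5,0,-1],[9.1,0,2.5,0,-1]]'
python3 -c "
from h import *
s=manip.get_state(); print(s['tcp_pos'],s['wrist_force'],s['opening'])"
```

```text
t: 46.0
tcp_pos: [671.6, -110.8, 125.0]
ee_rot: [0.0, 0.033, 0.999, 0.013]
wrist_force: [1.1, 0.7, 0.4]
opening: 0.2
grip_force: 0.0
t: 47.0
tcp_pos: [580.8, -104.1, 98.9]
ee_rot: [-0.0, 0.033, 0.999, 0.013]
wrist_force: [-0.0, -0.3, 0.8]
opening: 0.1
grip_force: 0.4
[ 580.77182461 -104.14928011   98.93039456] [-0.01933705 -0.34614685  0.81571185] 0.07218519173549794
```

```bash
python3 -m handwheel '[[0,0,0.1,0,-1],[0,0,0.2,0,-1],[0,0,0.3,0,-1],[0,0,0.35,0,-1],[0,0,0.4,0,-1],[0,0,0.4,0,-1],[0,0,0.4,0,-1],[0,0,0.4,0,-1]]'
```

```text
t: 48.0
tcp_pos: [580.6, -104.2, 96.3]
ee_rot: [-0.0, 0.033, 0.999, 0.013]
wrist_force: [-6.8, 0.1, 17.6]
opening: -0.4
grip_force: 9.0
```

```bash
python3 -m handwheel '[[0,0,-4,0,-1],[-1,1,-7.5,0,-1],[-5,5,-7.5,0,-1],[-9.1,7,-7.5,0,-1],[-9.1,7,-7.5,0,-1],[-9.1,7,-5,0,-1],[-9.1,7,-2.6,0,-1],[-9.1,7,-2.6,0,-1]]' 20
python3 -m handwheel '[[2,0,0,0,-1],[3.6,0,0,0,-1],[5.6,0,0.2,0,-1],[7.1,0,0.8,0,-1],[8.4,0,1.6,0,-1],[9.1,0,2.2,0,-1],[9.1,0,2.5,0,-1],[9.1,0,2.6,0,-1]]'
python3 -c "
from h import *
print(go([584.9,-34.3,94.5]))"
```

```text
t: 49.0
tcp_pos: [673.9, -40.8, 120.5]
ee_rot: [-0.003, 0.033, 0.999, 0.014]
wrist_force: [-0.5, 0.5, -0.8]
opening: -0.3
grip_force: 0.0
t: 50.0
tcp_pos: [585.0, -34.3, 96.8]
ee_rot: [-0.001, 0.033, 0.999, 0.013]
wrist_force: [-3.6, -0.2, 8.2]
opening: -0.0
grip_force: 4.4
(array([ 0.01, -0.01,  0.23]), 0)
```

```bash
python3 -m handwheel '[[0,0,0.1,0,-1],[0,0,0.15,0,-1],[0,0,0.15,0,-1],[0,0,0.15,0,-1],[0,0,-4,0,-1],[-1,1,-7.5,0,-1],[-5,5,-7.5,0,-1],[-9.1,7,-7.5,0,-1]]' 20
python3 -c "
from h import *
print(go([680,29,123]))"
```

```text
t: 51.0
tcp_pos: [682.2, 29.3, 174.5]
ee_rot: [0.001, 0.032, 0.999, 0.014]
wrist_force: [0.6, 0.3, 0.8]
opening: -0.3
grip_force: 0.0
(array([ 0.22, -0.19,  5.14]), 0)
```

```bash
python3 -m handwheel '[[0,-0.1,3,0,-1],[0,-0.1,5.1,0,-1],[0,-0.1,5.1,0,-1],[1.8,-0.1,5.1,0,-1],[3.6,-0.1,5.1,0,-1],[5.6,-0.1,5.3,0,-1],[7.1,-0.1,5.9,0,-1],[8.4,-0.1,6.7,0,-1]]' 20
python3 -c "
from h import *
print(go([588.8,34.9,94.5]))"
```

```text
t: 52.0
tcp_pos: [597.6, 33.9, 108.2]
ee_rot: [0.001, 0.033, 0.999, 0.013]
wrist_force: [1.8, 0.5, 0.8]
opening: 0.2
grip_force: 0.5
(array([0.89, 0.01, 1.37]), 0)
```

```bash
python3 -m handwheel '[[0.6,0,0.5,0,-1],[0.8,0,0.9,0,-1],[0.8,0,1.2,0,-1],[0.8,0,1.35,0,-1],[0.8,0,1.4,0,-1],[0.8,0,1.4,0,-1],[0.8,0,1.4,0,-1],[0.8,0,1.4,0,-1]]' 20
python3 -m handwheel '[[0,0,-4,0,-1],[-1,1,-7.5,0,-1],[-5,5,-7.5,0,-1],[-9.1,7,-7.5,0,-1],[-9.1,7,-7.5,0,-1],[-9.1,7,-5,0,-1],[-9.1,7,-2.6,0,-1],[-9.1,7,-2.6,0,-1]]'
python3 -c "
from h import *
print(go([684,98.4,123]))"
```

```text
t: 53.0
tcp_pos: [588.8, 34.8, 95.5]
ee_rot: [0.0, 0.033, 0.999, 0.013]
wrist_force: [-12.9, -0.8, 33.1]
opening: 0.0
grip_force: 16.7
t: 54.0
tcp_pos: [682.0, 97.8, 118.2]
ee_rot: [-0.003, 0.033, 0.999, 0.013]
wrist_force: [-0.5, 0.1, 0.0]
opening: 0.1
grip_force: 0.0
(array([-0.19,  0.09, -0.48]), 0)
```

```bash
python3 -m handwheel '[[2,0,-0.4,0,-1],[3.6,0,-0.4,0,-1],[5.6,0,-0.2,0,-1],[7.1,0,0.4,0,-1],[8.4,0,1.2,0,-1],[9,0,1.8,0,-1],[9,0,2.1,0,-1],[9,0,2.3,0,-1]]' 20
python3 -m handwheel '[[0,0,0.1,0,-1],[0,0,0.1,0,-1],[0,0,0.1,0,-1],[0,0,0.1,0,-1],[0,0,0.1,0,-1],[0,0,0.1,0,-1],[0,0,0.1,0,-1],[0,0,0.1,0,-1]]'
python3 -m handwheel '[[0,0,-6,0,-1],[3,-1,-12,0,-1],[5,-5,-14,0,-1],[5,-10,-14,0,-1],[5,-14,-14,0,-1],[5,-14,-14,0,-1],[5,-14,-14,0,-1],[5,-14,-14,0,-1]]'
python3 - <<'E'
from look import *
c,im=look('pics/r2.png'); g=cv2.cvtColor(im,cv2.COLOR_BGR2GRAY)
T=np.array([[617.1,102.4,0],[613,32.6,0],[608.8,-37.3,0],[604.7,-107.2,0]]); xv=np.array([.9983,-.0588,0])
for P in T: print(np.round([proj(c,P+[0,0,90]),proj(c,P-xv*30+[0,0,97])]).tolist())
print(manip.get_state()['tcp_pos'])
E
```

```text
t: 55.0
tcp_pos: [594.4, 104.5, 97.5]
ee_rot: [-0.0, 0.033, 0.999, 0.014]
wrist_force: [-1.0, 0.2, 0.8]
opening: -0.1
grip_force: 0.6
t: 56.0
tcp_pos: [594.4, 104.5, 96.8]
ee_rot: [-0.0, 0.033, 0.999, 0.013]
wrist_force: [-2.6, -0.5, 6.0]
opening: 0.1
grip_force: 3.2
t: 57.0
tcp_pos: [535.2, -34.6, 232.5]
ee_rot: [-0.001, 0.032, 0.999, 0.014]
wrist_force: [0.2, 0.6, 0.1]
opening: 0.6
grip_force: 0.0
[[432.0, 270.0], [440.0, 241.0]]
[[354.0, 272.0], [358.0, 243.0]]
[[273.0, 273.0], [272.0, 244.0]]
[[191.0, 274.0], [186.0, 246.0]]
[535.17216148 -34.60246372 232.54027616]
```

```bash
python3 -m handwheel '[[0.5,-6,-1,0,-0.5],[1,-12,-1,0,0],[1.5,-18,-1,0,0],[2,-24,-1,0,0],[2,-29,-1,0,0],[2,-34,-1,0,0],[2,-34,-1,0,0],[2,-34,-1,0,0]]'
python3 - <<'E'
from look import *
c,im=look('pics/m1.png'); print(manip.get_state()['tcp_pos'])
h=cv2.cvtColor(im,cv2.COLOR_BGR2HSV); 
m=cv2.inRange(h,(8,70,50),(25,255,255)); m=cv2.morphologyEx(m,cv2.MORPH_OPEN,np.ones((3,3)))
n,l,st,ce=cv2.connectedComponentsWithStats(m)
for i in range(1,n):
    if st[i,4]>200:
        print('wood',st[i],ce[i].round(1)); k=np.argwhere(l==i)[:,::-1].astype(np.float32); print(cv2.minAreaRect(k))
m=((h[:,:,2]<60)&(h[:,:,1]<120)).astype(np.uint8); n,l,st,ce=cv2.connectedComponentsWithStats(m)
for i in range(1,n):
    if st[i,4]>1500: print('dark',st[i],ce[i].round(1))
m=((h[:,:,2]>140)&(h[:,:,1]<40)).astype(np.uint8)
for P in [(545,-377,63),(545,-377,3),(424,-371,45),(509,-375,45)]: print(np.round(proj(c,P)), im[tuple(np.round(proj(c,P))[::-1].astype(int))])
E
```

```text
t: 58.05
tcp_pos: [493.1, -372.7, 233.2]
ee_rot: [-0.001, 0.032, 0.999, 0.014]
wrist_force: [0.2, 0.5, 0.5]
opening: 42.5
grip_force: 0.0
[ 493.24653633 -372.32626422  233.39831091]
wood [ 262   92   20  118 2228] [272.  150.8]
((271.5, 150.5), (117.0, 19.0), 90.0)
dark [    0   151   560   269 47078] [244.8 339.3]
dark [ 282  156   50   67 1501] [297.2 180.3]
[269. 238.] [162 165 169]
[268. 216.] [160 161 164]
[265.  98.] [ 77 100 117]
[268. 194.] [ 75 108 129]
```

```bash
python3 - <<'E'
from look import *
c=imaging.camera_info('wrist'); im=cv2.imread('pics/m1.png'); h=cv2.cvtColor(im,cv2.COLOR_BGR2HSV)
m=cv2.inRange(h,(8,70,50),(25,255,255)); ys=range(96,206); ctr=np.array([(np.nonzero(m[y,250:295])[0].mean()+250,y) for y in ys if m[y,250:295].any()])
w=[m[y,250:295].sum()/255 for y in (100,130,160,190,200)]; print('widths',w)
f=np.polyfit(ctr[:,1],ctr[:,0],1); A,B=[plane(c,np.polyval(f,y),y,45) for y in (96,200)]; print(A.round(1),B.round(1),'dir',np.degrees(np.arctan2((B-A)[1],(B-A)[0])))
print('handle end',plane(c,np.polyval(f,92),92,45).round(1))
k=((h[:,:,2]>115)&(h[:,:,1]<60)).astype(np.uint8); n,l,st,ce=cv2.connectedComponentsWithStats(k); i=l[238,269]
pts=np.argwhere(l==i)[:,::-1].astype(np.float32); print('head',st[i],cv2.minEnclosingCircle(pts),plane(c,*cv2.minEnclosingCircle(pts)[0],63).round(1))
# mat: boundary along row/col scans
v=h[:,:,2]
for y in (120,150,180,200): r=np.nonzero(v[y]<75)[0]; print('row',y,r[:1],r[-1:],len(r))
for x in (210,230,300,330): r=np.nonzero(v[:,x]<75)[0]; print('col',x,r[:3],[plane(c,x,r[0],3).round(1)])
E
```

```text
widths [np.float64(20.0), np.float64(19.0), np.float64(19.0), np.float64(19.0), np.float64(19.0)]
[ 422.5 -365.1   45. ] [ 515.5 -371.1   45. ] dir -3.671174534783625
handle end [ 419.2 -364.9   45. ]
head [ 249  215   48   45 1670] ((272.7608642578125, 236.5), 23.808273315429688) [ 544.5 -372.7   63. ]
row 120 [409] [415] 7
row 150 [196] [559] 63
row 180 [195] [414] 117
row 200 [57] [327] 124
col 210 [150 151 152] [array([ 471.7, -429.7,    3. ])]
col 230 [152 153 154] [array([ 475.1, -409.9,    3. ])]
col 300 [38 39 40] [array([ 372.3, -334.7,    3. ])]
col 330 [160 161 162] [array([ 490.2, -309.6,    3. ])]
```

```bash
python3 - <<'E'
from h import *
print(go([507.5,-370.5,80],176.3),go([507.5,-370.5,15],176.3))
E
```

```text
(array([-1.45, -0.15, 15.34]), np.float64(0.0)) (array([-1.46, -0.33, 21.84]), np.float64(0.0))
```

```bash
python3 -m handwheel '[[-0.5,-0.1,4,0,0],[-1,-0.1,9,0,0],[-1.45,-0.15,14,0,0],[-1.45,-0.2,17,0,0],[-1.45,-0.3,19.5,0,0],[-1.45,-0.3,21.3,0,0],[-1.45,-0.3,21.8,0,0],[-1.45,-0.3,21.8,0,0]]' 100
python3 -m handwheel '[[0,0,0,0,-0.3],[0,0,0,0,-0.8],[0,0,0,0,-0.8],[0,0,0,0,-0.8],[0,0,0,0,-0.8],[0,0,0,0,-0.8],[0,0,0,0,-0.8],[0,0,0,0,-0.8]]' 100
```

```text
t: 59.1
tcp_pos: [507.5, -371.5, 16.0]
ee_rot: [-0.0, 0.032, 0.999, 0.013]
wrist_force: [0.8, -0.1, 0.3]
opening: 42.8
grip_force: 0.0
t: 60.1
tcp_pos: [507.6, -372.1, 16.6]
ee_rot: [0.0, 0.033, 0.999, 0.013]
wrist_force: [-0.9, 1.3, 5.4]
opening: 16.7
grip_force: 97.3
```

```bash
python3 -m handwheel '[[0,0,-1,0,-0.8],[0,0,-3,0,-0.8],[0,0,-6,0,-0.8],[0,0,-9,0,-0.8],[0,0,-12,0,-0.8],[0,0,-14,0,-0.8],[0,0,-14,0,-0.8],[0,0,-14,0,-0.8]]' 110
python3 - <<'E'
from h import *
print(go([446.9,-192.3,125],176.3))
E
```

```text
t: 61.1
tcp_pos: [506.6, -375.1, 154.6]
ee_rot: [-0.001, 0.033, 0.999, 0.014]
wrist_force: [-0.8, 0.2, -2.6]
opening: 16.3
grip_force: 107.4
(array([ 7.15, 17.76,  3.47]), np.float64(-0.1))
```

```bash
python3 -m handwheel '[[1.5,4,0,0,-0.8],[3,8,0,0,-0.8],[5,12,0,0,-0.8],[7,16,0,0,-0.8],[7.15,17.7,0,0,-0.8],[7.15,17.75,1,0,-0.8],[7.15,17.75,2.5,0,-0.8],[7.15,17.75,3.4,0,-0.8]]' 110
python3 - <<'E'
from look import *
c,im=look('pics/m2.png'); t=imaging.camera_info('top'); ti=imaging.read_camera('top')[:,:,::-1]; cv2.imwrite('pics/top2.png',ti)
print(go([446.9,-192.3,100],176.3),manip.get_state()['tcp_pos'])
for n,P in dict(stamp=(483.8,-194.6,90),head=(483.8,-194.6,170)).items(): print(n,np.round(proj(c,P)),np.round(proj(t,P)))
a=cv2.resize(im[120:330,130:430],(600,420)); b=cv2.resize(ti[180:270,270:350],(0,0),fx=2,fy=2); cv2.imwrite('pics/m2c.png',a)
h=cv2.cvtColor(im,cv2.COLOR_BGR2HSV); k=((h[:,:,2]>115)&(h[:,:,1]<60)).astype(np.uint8); n,l,st,ce=cv2.connectedComponentsWithStats(k)
for i in range(1,n):
    if 300<st[i,4]<6000: print(st[i],ce[i].round(1))
E
```

```text
t: 62.1
tcp_pos: [447.3, -193.4, 124.9]
ee_rot: [-0.001, 0.033, 0.999, 0.014]
wrist_force: [-0.1, 0.4, -2.5]
opening: 16.5
grip_force: 107.8
(array([-0.01,  0.  ,  2.49]), np.float64(-0.1)) [ 446.82838128 -193.01659877  124.8759244 ]
stamp [274. 307.] [308. 230.]
head [280. 432.] [311. 230.]
[465 322  62   8 322] [495.4 325.6]
[479 343  81  44 997] [515.1 356.2]
[  0 381  41  32 690] [ 13.6 393.4]
```

```bash
python3 -m handwheel '[[0,0,0.5,0,-0.8],[0,0,1,0,-0.8],[0,0,1.5,0,-0.8],[0,0,1.8,0,-0.8],[0,0,2.1,0,-0.8],[0,0,2.4,0,-0.8],[0,0,2.7,0,-0.8],[0,0,2.7,0,-0.8]]' 110
python3 -m handwheel '[[0,0,0.2,0,-0.8],[0,0,0.4,0,-0.8],[0,0,0.6,0,-0.8],[0,0,0.7,0,-0.8],[0,0,0.75,0,-0.8],[0,0,0.75,0,-0.8],[0,0,0.75,0,-0.8],[0,0,0.75,0,-0.8]]'
```

```text
t: 63.2
tcp_pos: [447.4, -192.2, 99.3]
ee_rot: [-0.001, 0.033, 0.999, 0.013]
wrist_force: [-1.1, -0.7, 0.5]
opening: 16.1
grip_force: 108.0
t: 64.2
tcp_pos: [447.5, -192.0, 91.9]
ee_rot: [-0.0, 0.033, 0.999, 0.013]
wrist_force: [-1.4, -2.4, 1.2]
opening: 16.2
grip_force: 108.3
```

```bash
python3 -m handwheel '[[0,0,0.05,0,-0.8],[0,0,0.1,0,-0.8],[0,0,0.15,0,-0.8],[0,0,0.2,0,-0.8],[0,0,0.25,0,-0.8],[0,0,0.3,0,-0.8],[0,0,0.3,0,-0.8],[0,0,0.3,0,-0.8]]'
```

```text
t: 65.2
tcp_pos: [447.3, -192.0, 90.7]
ee_rot: [-0.0, 0.033, 0.999, 0.013]
wrist_force: [-9.8, 1.7, 29.6]
opening: 16.1
grip_force: 112.7
```

The stamp is hard on its stop at 32 N. Now I'll return the mallet.

```bash
python3 -m handwheel '[[0,0,-3,0,-0.8],[0,0,-6,0,-0.8],[-1,-3,-6.5,0,-0.8],[-3,-8,-6.5,0,-0.8],[-5,-13,-6.5,0,-0.8],[-6,-17.9,-6.5,0,-0.8],[-6,-17.9,-6.5,0,-0.8],[-6,-17.9,-6.5,0,-0.8]]' 110
python3 - <<'E'
from h import *
print(go([507.6,-372.1,60],176.3),go([507.6,-372.1,17.5],176.3))
E
```

```text
t: 66.2
tcp_pos: [495.1, -375.0, 148.0]
ee_rot: [-0.001, 0.033, 0.999, 0.015]
wrist_force: [-0.1, 0.1, -2.6]
opening: 16.4
grip_force: 108.1
(array([-1.26,  0.11,  8.8 ]), np.float64(-0.0)) (array([-1.270e+00, -1.000e-02,  1.305e+01]), np.float64(-0.0))
```

```bash
python3 -m handwheel '[[-1.25,0.1,2,0,-0.8],[-1.25,0.1,5,0,-0.8],[-1.25,0.1,8,0,-0.8],[-1.25,0.1,10,0,-0.8],[-1.25,0.05,11.5,0,-0.8],[-1.25,0,12.3,0,-0.8],[-1.25,0,12.8,0,-0.8],[-1.25,0,12.8,0,-0.8]]' 110
```

```text
t: 67.2
tcp_pos: [508.1, -373.4, 21.0]
ee_rot: [-0.0, 0.033, 0.999, 0.013]
wrist_force: [0.9, 0.3, -1.9]
opening: 16.3
grip_force: 108.2
```

```bash
python3 -m handwheel '[[0,0,0.1,0,-0.8],[0,0,0.2,0,-0.8],[0,0,0.3,0,-0.8],[0,0,0.35,0,-0.8],[0,0,0.35,0,-0.8],[0,0,0.35,0,-0.8],[0,0,0.35,0,-0.8],[0,0,0.35,0,-0.8]]' 110
```

```text
t: 68.2
tcp_pos: [508.0, -373.3, 17.4]
ee_rot: [-0.001, 0.033, 0.999, 0.013]
wrist_force: [-0.5, 0.6, -2.2]
opening: 16.5
grip_force: 108.2
```

```bash
python3 -m handwheel '[[0,0,0.05,0,-0.8],[0,0,0.1,0,-0.8],[0,0,0.12,0,-0.8],[0,0,0.14,0,-0.8],[0,0,0.14,0,-0.8],[0,0,0.14,0,-0.8],[0,0,0.14,0,-0.8],[0,0,0.14,0,-0.8]]' 60
```

```text
t: 69.2
tcp_pos: [508.0, -373.3, 16.7]
ee_rot: [-0.001, 0.033, 0.999, 0.013]
wrist_force: [-3.1, 2.1, 6.7]
opening: 16.3
grip_force: 109.6
```

```bash
python3 -m handwheel '[[0,0,0,0,-0.6],[0,0,0,0,-0.55],[0,0,0,0,-0.4],[0,0,0,0,-0.2],[0,0,0,0,0],[0,0,0,0,0],[0,0,-1,0,0],[0,0,-3,0,0]]' 20
python3 -m handwheel '[[0,0,-4,0,0],[0.5,0,-9,0,0],[1.2,0,-14,0,0],[1.4,0,-18.6,0,0],[1.4,0,-18.6,0,0],[1.4,0,-18.6,0,0],[1.4,0,-18.6,0,0],[1.4,0,-18.6,0,0]]'
python3 - <<'E'
from look import *
c,im=look('pics/m3.png'); print(manip.get_state()['tcp_pos']); h=cv2.cvtColor(im,cv2.COLOR_BGR2HSV)
m=cv2.inRange(h,(8,70,50),(25,255,255)); n,l,st,ce=cv2.connectedComponentsWithStats(m); i=1+st[1:,4].argmax(); print('wood',st[i],ce[i].round(1))
for q in (st[i,1]+4,st[i,1]+st[i,3]-15):
    r=np.nonzero(l[q]==i)[0]; print(plane(c,r.mean(),q,45).round(1),len(r))
k=((h[:,:,2]>115)&(h[:,:,1]<60)).astype(np.uint8); n,l,st,ce=cv2.connectedComponentsWithStats(k); u,v=np.round(proj(c,(544.5,-372.7,63))).astype(int); i=l[v,u]
pts=np.argwhere(l==i)[:,::-1].astype(np.float32); print('head',st[i],plane(c,*cv2.minEnclosingCircle(pts)[0],63).round(1))
cs=imaging.camera_info('scene'); a=imaging.read_camera('scene')[:,:,::-1]; t=imaging.read_camera('top')[:,:,::-1]
A=cv2.resize(a[165:275,160:440],(784,308),interpolation=cv2.INTER_CUBIC)
B=np.hstack([cv2.resize(im[80:290,180:360],(250,290)),cv2.resize(t[140:290,100:420],(534,290),interpolation=cv2.INTER_CUBIC)])
cv2.imwrite('pics/final.png',np.vstack([A,B]))
E
```

```text
t: 70.2
tcp_pos: [507.6, -373.7, 46.2]
ee_rot: [-0.001, 0.033, 0.999, 0.014]
wrist_force: [-0.5, 0.5, 0.2]
opening: 42.9
grip_force: 0.0
t: 71.2
tcp_pos: [493.7, -377.7, 230.9]
ee_rot: [-0.001, 0.033, 0.999, 0.014]
wrist_force: [-0.7, -0.5, -0.3]
opening: 42.5
grip_force: 0.0
[ 493.82051255 -377.84281286  231.07098057]
wood [ 263   92   23  119 2294] [274.2 150.4]
[ 422.8 -369.8   45. ] 20
[ 511.4 -373.5   45. ] 19
head [ 253  215   48   45 1685] [ 544.7 -374.4   63. ]
```

View pics/final.png

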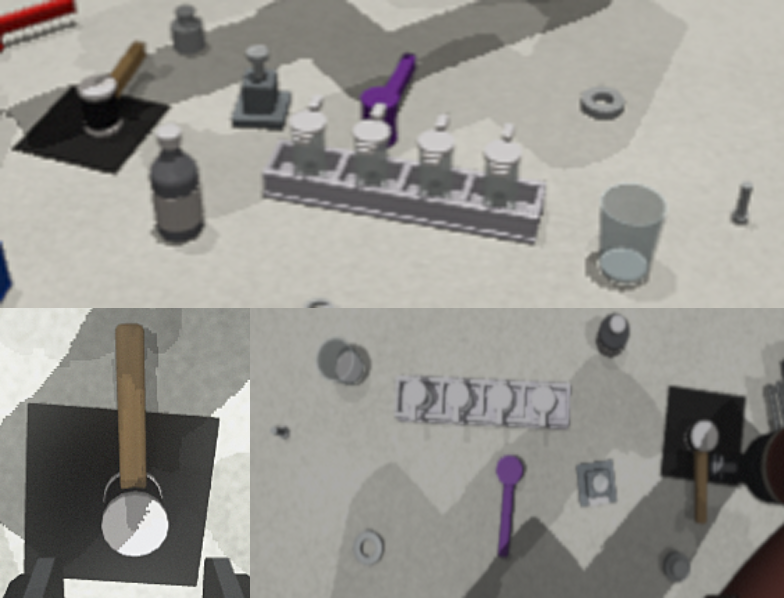

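All four caps are shut, only the bolt is left in the nut area, and the mallet stands upright on its mat with the gripper clear of everything. Handing in.

```bash
python3 -c "
from workcell import manip
print(manip.hand_in())"
```

```text
the job is handed in; nothing more can be done
None
```

I dropped all four nuts into the tubes, one in each, pressed all four caps shut, drove the stamp to its stop with the mallet, stood the mallet back upright on its mat and handed in. I didn't see the nuts inside the tubes: each was held until released over its tube, and none is left in view on the bench.

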